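Rack the parliament hinge on edge and lock the keeper

ROBOT

A 6-joint arm with a two-finger parallel gripper is mounted at the origin on the work surface. World frame = base frame: x ahead of the robot, y to its left, z up, the work surface at z = 0. Lengths are in mm, angles in rad, forces in N, time in s.
With the tool pointing down it reaches from about 325 to 750 mm from the base axis. Payload 7.6 kg.
Tool frame: the origin (TCP) lies at the very end of the fingers, on their centre line; the grasp point (between the pads) lies 19 mm behind it; z points along the fingers, x is the direction in which the jaws open and shut, and the axes are right-handed (so a half turn about z gives the same grasp; the last joint's range is limited). The gripper opens to 85 mm and grips with 20 to 120 N. Pads are 22 mm wide; open, the fingers measure 114 mm over their backs; the gripper's body (76 mm by 85 mm) begins 54 mm behind the grasp point. The pads swing forward as they close: fully open they stand 13 mm farther back than shut.
Start: joints at [-1.341, 0.052, 1.401, -0, 1.689, -0.07], TCP at [155.073, -501.598, 200.523] pointing down, gripper open.
Joint ranges: [-2.9, 2.9], [-0.91, 2.17], [0.12, 2.37], [-1.06, 4.2], [0.26, 2.73], [-2.93, 2.93]. Speed limits (rad/s): [2.57, 2.57, 3.01, 3.14, 3.14, 3.14].

INTERFACE

Orientations are given as a rotation vector (axis times angle).
In Python, from plant import get_obs, get_image, camera_model, hand_in, spot_in gives the robot as it stands.
- The arm moves only by the tool servo_tool, never from a script. Its argument "commands" is a list of rows, each a list of 2 entries, a list of its own where there are three numbers: the shift along the tool's x, y, z in cm, then the turn about the tool's z in degrees. In form: [[[dx, dy, dz], yaw], ...]. A call has exactly 8 rows; each row is the pose to reach, as a shift and turn from the pose commanded when the call began, along the tool's axes at that moment; what a row does not reach only later rows make up. A row lasts 1/8 s, in which the tool goes at most 62.5 mm and 10.7 degrees, less where a joint would pass 70% of its speed; a pose out of reach is approached as far as the arm can. A call with a gripper value outside its range is refused whole. "jaw" is the finger opening in cm, from 0 to 8.54, set as the call begins (left out, the last holds). The fingers move at their own pace and stop on an object; the grip force is fixed at half the most. Time passes only in rows, so rows that repeat a pose let the fingers close, or fill a call up. It gives the time, the measured TCP pose, the force and the opening at its end, in the units of the state.
- get_obs(): the state, without advancing time (a new reading comes with each control period).
- get_image(name): name is "scene" or "top" or "wrist"; returns the picture (384x512x3 uint8, red, green, blue); there is no depth.
- camera_model(name): a dict with "fx", "fy", "cx", "cy" (pixels), "world_to_cam" (4x4, takes a point from world to camera coordinates); the wrist camera has in their place "hand_eye" (4x4, takes a point from camera to tool coordinates, whose origin is the TCP and whose axes are the tool frame's). Camera axes: x right, y down, z forward; pixel columns grow to the right and rows downward; lengths in mm; the calibration is good to about 2 mm. A picture is of the moment at which its call begins: read the wrist's pose just before it. camera_model takes no time and is no camera call.
- hand_in(): hands the job in, once; it reports no verdict.
Trained networks look in the newest picture that a camera, given by its name, has taken for a name from the list of things; names that differ only in an ending like _2 or _b are one class to them, and where a whole thing is asked for, a point or a joint stands for the part that bears it (a point fixed in the world has none). Each returns a list of dicts, best first, with "conf" (0 to 1); they miss things now and then, are a little off and sometimes report something else, mostly with a low value. They report only what shows in the picture. A call takes as long as a camera call. They do not tell look-alikes from the thing itself.
- spot_in(camera, label): "pixel" ([column, row] in pixels, amid what is visible of it).
The state is a dict: "t": time; "joint_positions": joint angles; "joint_vel": joint speeds; "joint_efforts": joint torques, N m; "position": TCP position; "ee_rot": TCP orientation; "wrist_force": force on the tool from outside, world axes, zero at the start; "moment": the same for the moment, N m; "finger_gap": finger opening in mm.
Only numpy, scipy, OpenCV 4.12 (cv2) and the standard library are available. Lean on these libraries where they do the work, as an engineer would, in place of code of your own. Each camera call takes 0.05 s, during which the arm holds its last target.

TASK

Take the folded steel parliament hinge off the sloping rest and stand it on its long edge, barrel upward, right down in the rack's empty slot, the one with the yellow tab, about centred along the slot. Then push the red keeper fully home against the ends of the slots, and after that swing the brass turn a full quarter turn behind it so that it cannot slide back. Leave the two plates in the rack and the loose ironmongery in the drawer where they are.

Things in the scene. Friction and masses are not known exactly. Their poses are not given: they have to be found in the camera images.
- hinge_mid (a point): Folded steel parliament hinge: flat, 10 mm thick (own x), an upside-down T. Wide part 130 mm long (own y), 50 mm high; above its middle a neck 60 mm wide runs up to the barrel, 95 mm high in all (own z, long edge to barrel). Faces alike. 0.3 to 0.6 kg. This point: centre, 47.5 mm from the long edge. Starts on the rest, long edge down, barrel end leaning 30 degrees to the robot's right.
- hinge_grip (a point): Where to grip the hinge: the middle of its neck, 72 mm from the long edge and 24.5 mm above hinge_mid along the hinge's own z; 10 mm thick there. Same axes as hinge_mid. The neck reaches from 50 to 95 mm above the long edge.
- rest: Sloping wooden rest, fixed, 110 x 120 mm; origin under its centre on the drawer floor, x to the robot's left. Its board, on the robot's right of the hinge, backs only the lowest 42 mm of the leaning hinge, which stands on a lip; all above is free to be gripped. Draw the hinge out up along its own slope.
- rack: Wooden rack, fixed; origin on the drawer floor (z 0) under the middle slot. Three slots along its y, at x -55, 0, +55 mm, 13 mm wide, from an end stop at y -72 mm to the keeper (+y side). Slot floors 12 mm up, ribs to 42 mm, lips flared to 51 mm (mouth about 21 mm wide). Base: x -95 to +130, y -85 to +177 mm.
- free_slot: The empty slot, marked with a yellow tab (24 x 16 x 16 mm) on the end stop, 78 mm from this origin towards -y. Origin: on the slot's floor, in the middle of the slot, where the hinge's straight edge is to be centred; y runs along the slot, x across it, z up.
- keeper (a joint): Red keeper bar across the open slot ends, 170 mm along the rack's x, 22 mm thick; 0 = drawn back, 0.060 m = fully home (end stop). It slides along the rack's -y with about 2 N of friction and stays where it is left. Its inner face stands at rack y = 134 mm drawn back and 74 mm when home.
- keeper_handle (a point): Point in the keeper's upright wooden handle, 67 mm above the drawer floor; the handle block is 40 mm along the rack's x, 16 mm along y, its top 84 mm and its foot (top of the red bar) 39 mm above the drawer floor. Its axes are those of the rack. It can be pushed on its +y face or gripped.
- turn (a joint): Brass cupboard turn, an arm on an upright pivot at the rack's corner; 0 = points along the rack's +y, clear of the keeper; 1.571 rad = a quarter turn counter-clockwise from above, pointing along the rack's -x behind the keeper (end stop). Friction about 0.06 N m (1 N at the stud); it stays where it is left.
- turn_stud (a point): Point on the axis of the turn's upright brass stud, 16 mm in diameter, 59 mm above the drawer floor; the stud rises from the arm (top 32 mm above the floor) to 76 mm. It is 55 mm from the pivot.
- turn_pivot (a point): Point on the turn's upright pivot axis, at the same height as turn_stud (59 mm above the floor, above the metal). It turns with the arm, its y axis pointing to the stud.
- brass_plate: Brass plate, 120 x 48 x 10 mm, already on edge in one of the slots; origin at the centre of its underside. Leave it standing in its slot.
- grey_plate: Grey aluminium plate, 120 x 48 x 10 mm, already on edge in another slot; origin at the centre of its underside. Leave it standing in its slot.
- bolt_a: Galvanised coach bolt with nut, 138 mm, lying in the drawer (24 mm high); leave alone.
- bolt_b: A second coach bolt, the same; leave alone.
- pintle: Forged dark iron gate pintle, plate 50 x 110 mm with an upright pin, 63 mm high; leave alone.
- gate_handle: Grey cast aluminium gate handle, 170 x 36 mm, 43 mm high; leave alone.
- padlock: Brass padlock lying flat, about 90 x 58 mm, 24 mm high; leave alone.
Not all that is in view belongs to the job. Leave any green look-alike of the part that bears hinge_mid alone.

How it is judged:
By the outcome, as a careful person would: the job done as asked, in the order asked, and still so for the second after the job is handed in, with the robot touching nothing.
It also fails if it takes over 61 s, if anything falls off the work surface, if the arm or the gripper's body presses on something with over 40 N, if the wrist force passes 120 N, or if a joint passes its speed limit or range.

## Working session

There is one attempt and no reset: what is moved stays moved. The work goes in short steps, Python scripts to look and compute and a tool call to move; the robot and the scene stay as the last step left them, time stands still between calls to the robot, and variables do not carry over. Pictures are saved under pics/ and viewed, and the job is handed in when it is done.

Besides the shell and the picture viewer there is one more tool, called after ">>>" as a command line: name --argument value ..., lists and objects as JSON in quotes. servo_tool: Moves the arm, as the interface text tells. Its arguments: {"type":"object","properties":{"commands":{"type":"array","items":{"type":"array"}},"jaw":{"type":"number"}},"required":["commands"]}

```bash
ls; mkdir -p pics
python3 - <<'E'
from plant import *
import cv2,numpy as np
o=get_obs(); print(o)
for n in ["scene","top","wrist"]:
    im=get_image(n); cv2.imwrite(f"pics/{n}0.png",im[:,:,::-1]); 
    c=camera_model(n); print(n,{k:np.round(v,4).tolist() for k,v in c.items()})
E
```

```text
pics
{'t': 0.0, 'joint_positions': array([-1.34129157e+00,  5.28628742e-02,  1.40172427e+00,  5.52852242e-06,
        1.68862254e+00, -7.03023320e-02]), 'joint_vel': array([-2.86133956e-04, -1.16793788e-03,  3.04600266e-04,  8.08926785e-04,
       -8.11220139e-05,  1.06829664e-04]), 'joint_efforts': array([ 7.84086933e-05, -3.81668186e+01, -3.60187590e+01, -5.06648462e-05,
        6.17343321e-03,  4.99887364e-06]), 'position': array([ 154.99270337, -501.22777828,  199.65904084]), 'ee_rot': array([-2.52743793e+00,  1.86414666e+00,  1.92696764e-03]), 'wrist_force': array([-0.76824926, -0.01852281,  0.14805226]), 'moment': array([ 0.01765297, -0.04429273,  0.00816922]), 'finger_gap': 85.43370697346937}
scene {'fx': 494.916, 'fy': 494.916, 'cx': 260.8357, 'cy': 198.2369, 'world_to_cam': [[-0.7977, 0.6029, -0.0131, 388.7368], [0.4812, 0.6234, -0.6163, -194.3887], [-0.3634, -0.4979, -0.7874, 1590.5404], [0.0, 0.0, 0.0, 1.0]]}
top {'fx': 463.914, 'fy': 463.914, 'cx': 257.6259, 'cy': 186.9632, 'world_to_cam': [[0.0036, -1.0, 0.0022, -5.3741], [-0.9893, -0.0039, -0.1456, 486.0397], [0.1456, -0.0017, -0.9893, 1380.1273], [0.0, 0.0, 0.0, 1.0]]}
wrist {'fx': 270.2179, 'fy': 270.2179, 'cx': 254.5424, 'cy': 183.404, 'hand_eye': [[1.0, 0.0001, 0.0002, 1.0154], [-0.0002, 0.9646, 0.2639, -66.8839], [-0.0002, -0.2639, 0.9646, -172.7299], [0.0, 0.0, 0.0, 1.0]]}
```

View pics/scene0.png

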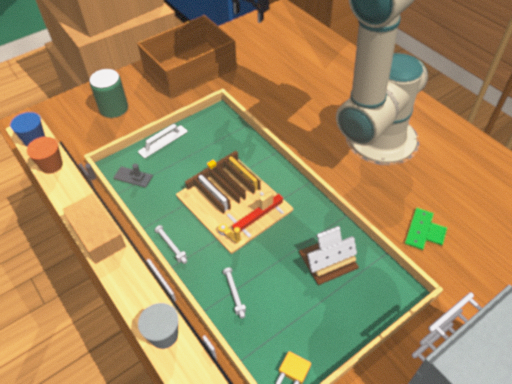

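View pics/top0.png

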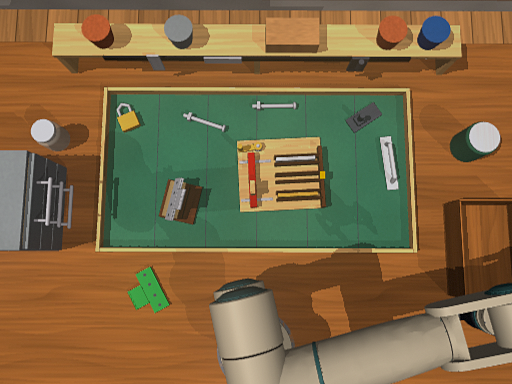

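View pics/wrist0.png

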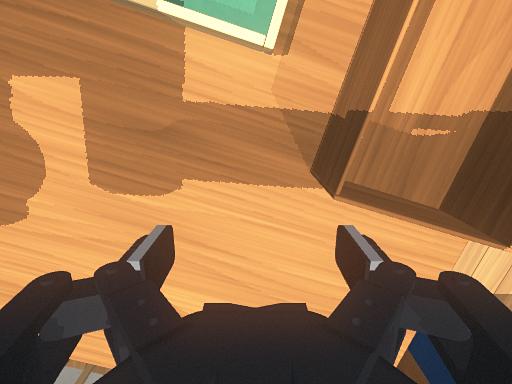

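```bash
cat > h.py <<'E'
import numpy as np, cv2
from plant import *
from scipy.spatial.transform import Rotation as R
def proj(n,P,o=None):
    c=camera_model(n); P=np.atleast_2d(P)
    if n=="wrist":
        T=np.eye(4); T[:3,:3]=R.from_rotvec(o["ee_rot"]).as_matrix(); T[:3,3]=o["position"]
        W=np.linalg.inv(T@c["hand_eye"])
    else: W=np.array(c["world_to_cam"])
    q=P@W[:3,:3].T+W[:3,3]
    return np.c_[c["fx"]*q[:,0]/q[:,2]+c["cx"],c["fy"]*q[:,1]/q[:,2]+c["cy"]]
def ray(n,px,o=None):
    c=camera_model(n)
    if n=="wrist":
        T=np.eye(4); T[:3,:3]=R.from_rotvec(o["ee_rot"]).as_matrix(); T[:3,3]=o["position"]
        C=T@c["hand_eye"]
    else: C=np.linalg.inv(np.array(c["world_to_cam"]))
    d=C[:3,:3]@[(px[0]-c["cx"])/c["fx"],(px[1]-c["cy"])/c["fy"],1]
    return C[:3,3],d/np.linalg.norm(d)
def atz(n,px,z,o=None):
    p,d=ray(n,px,o); return p+d*(z-p[2])/d[2]
def tri(*rays):
    A=np.zeros((3,3));b=np.zeros(3)
    for p,d in rays:
        M=np.eye(3)-np.outer(d,d);A+=M;b+=M@p
    x=np.linalg.solve(A,b); return x,[np.linalg.norm((np.eye(3)-np.outer(d,d))@(x-p)) for p,d in rays]
def crop(im,x0,y0,x1,y1,name,k=4):
    c=cv2.resize(im[y0:y1,x0:x1],None,fx=k,fy=k,interpolation=cv2.INTER_CUBIC); cv2.imwrite("pics/"+name,c[:,:,::-1])
E
python3 - <<'E'
from h import *
t=cv2.imread("pics/top0.png")[:,:,::-1]; s=cv2.imread("pics/scene0.png")[:,:,::-1]
crop(t,150,125,340,225,"topc.png"); crop(s,170,140,370,290,"scc.png")
for l in ["hinge_mid","hinge_grip","rest","rack","free_slot","keeper_handle","turn_stud","turn_pivot","keeper","brass_plate","grey_plate"]:
    a=spot_in("top",l)[:2]; b=spot_in("scene",l)[:2]
    print(l,[(np.round(x["pixel"],1).tolist(),round(x["conf"],2)) for x in a],[(np.round(x["pixel"],1).tolist(),round(x["conf"],2)) for x in b])
    if a and b:
        x,e=tri(ray("top",a[0]["pixel"]),ray("scene",b[0]["pixel"])); print("   ",x.round(1),np.round(e,1))
print(get_obs()["t"])
E
```

```text
hinge_mid [([146.0, 293.9], 0.87), ([172.9, 196.1], 0.67)] [([425.1, 231.8], 0.81), ([328.3, 249.9], 0.76)]
    [164.7 331.2  -2.5] [2.9 2.9]
hinge_grip [([144.9, 291.3], 0.76), ([171.3, 197.9], 0.62)] [([331.6, 249.5], 0.88), ([427.2, 233.3], 0.6)]
    [278.  265.8 -27. ] [131.2 131.2]
rest [([184.6, 203.8], 0.76)] [([328.4, 266.9], 0.7)]
    [438.9 232.7 -39.5] [4.3 4.3]
rack [([278.5, 176.0], 0.64)] [([231.8, 205.0], 0.93)]
    [531.6 -73.   -7.4] [5.3 5.3]
free_slot [] [([327.3, 270.0], 0.46), ([212.1, 163.7], 0.37)]
keeper_handle [([253.6, 179.7], 0.71)] [([261.6, 212.0], 0.67)]
    [503.8  14.   32. ] [7.3 7.3]
turn_stud [([250.3, 145.3], 0.71)] [([226.2, 233.9], 0.61)]
    [617.7  19.3  30.6] [0.5 0.5]
turn_pivot [([248.1, 147.2], 0.58)] [([231.9, 231.1], 0.73)]
    [606.6  27.5  44.2] [2. 2.]
keeper [([256.2, 178.0], 0.89)] [([259.4, 205.5], 0.62)]
    [505.2   6.1  54.8] [7.4 7.4]
brass_plate [([296.6, 193.4], 0.69), ([293.4, 156.9], 0.42)] [([243.2, 172.0], 0.51)]
    [ 463.2 -119.6   50. ] [2.2 2.2]
grey_plate [([294.7, 159.1], 0.52)] [([213.7, 194.2], 0.51)]
    [ 571.6 -115.7   33.4] [2.8 2.8]
1.25
```

View pics/topc.png

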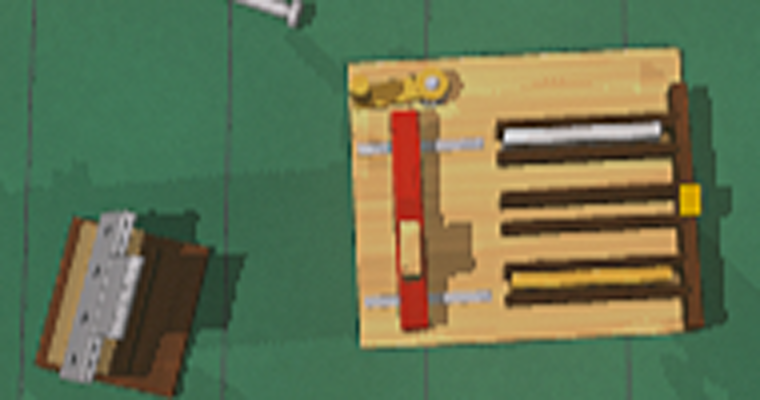

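View pics/scc.png

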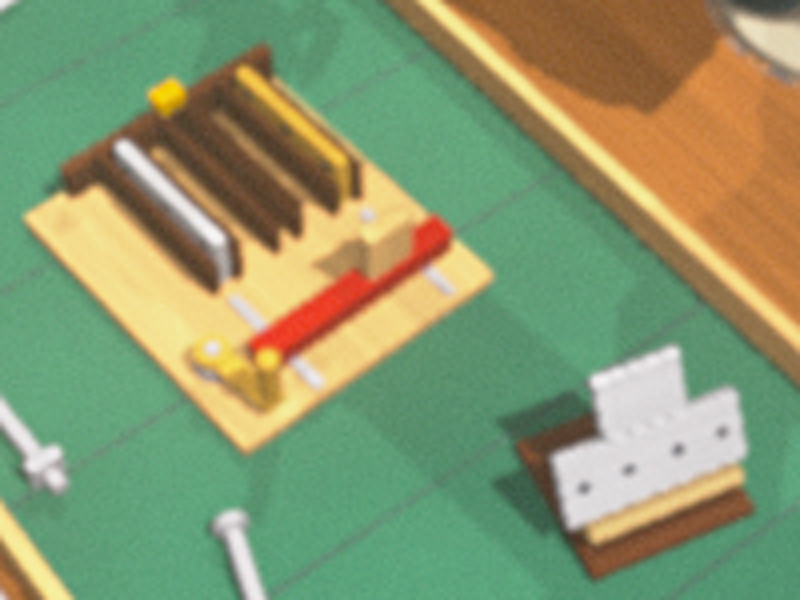

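Run:
```python
from h import *
from scipy.optimize import least_squares
tp={( 130,177):(348,62),(130,-85):(680,48),(-95,-85):(685,330),(-95,177):(360,347)}
sp={( 130,-85):(25,215),(130,177):(245,452),(-95,177):(492,275)}
T=[np.array(v)/4+[150,125] for v in tp.values()]; S=[np.array(v)/4+[170,140] for v in sp.values()]
def W(p,k):
    c,s=np.cos(p[3]),np.sin(p[3]); k=np.array(list(k),float)
    return np.c_[p[0]+c*k[:,0]-s*k[:,1],p[1]+s*k[:,0]+c*k[:,1],np.full(len(k),p[2])]
f=lambda p:np.r_[(proj("top",W(p,tp))-T).ravel(),(proj("scene",W(p,sp))-S).ravel()]
r=least_squares(f,[500,-70,10,0.05],x_scale=[10,10,10,.1]); print(r.x.round(3),r.fun.round(1))
p=r.x
# check other points relative to the rack origin: floor z guess
for zf in [0,6]:
  q=p.copy()
  for nm,k,z in [("tab",(0,-78),60),("keepR",(85,145),39),("keepL",(-85,145),39)]:
    q[2]=zf+z; print(zf,nm,((proj("top",W(q,[k]))-[150,125])*4).round(0),((proj("scene",W(q,[k]))-[170,140])*4).round(0))
```

```text
[ 5.15173e+02 -1.18413e+02  1.12700e+01  4.50000e-02] [-0.7  0.1 -0.7  0.3  2.4  0.7 -1.2 -0.  -0.4  0.3 -0.8 -0.2  0.4  0.4]
0 tab [[687. 201.]] [[167.  91.]]
0 keepR [[387. 109.]] [[263. 361.]]
0 keepL [[396. 329.]] [[454. 232.]]
6 tab [[688. 200.]] [[166.  85.]]
6 keepR [[387. 107.]] [[263. 356.]]
6 keepL [[395. 328.]] [[454. 227.]]
```

```bash
cat >> h.py <<'E'
def ang(o):
    X=R.from_rotvec(o["ee_rot"]).as_matrix(); return np.degrees(np.arctan2(X[1,0],X[0,0]))
def mv(x,y,z,a=None):
    o=get_obs(); X=R.from_rotvec(o["ee_rot"]).as_matrix(); d=X.T@(np.array([x,y,z])-o["position"])/10
    ya=0 if a is None else -((a-ang(o)+180)%360-180)
    print("shift cm",d.round(2),"yaw",round(ya,1),"| rows",round(np.linalg.norm(d)/6.25,1),abs(ya)/10.7, "now",o["position"].round(1),round(ang(o),2),"t",round(o["t"],2))
E
python3 -c "
from h import *
mv(490,-110,260,2.6)"
```

```text
shift cm [-27.52 -43.56  -5.95] yaw -75.4 | rows 8.3 7.049050763103548 now [ 155.1 -501.6  200.5] -72.82 t 1.25
```

>>> servo_tool --commands '[[[-3.4,-5.4,-0.8],-10],[[-6.8,-10.8,-1.6],-20],[[-10.2,-16.2,-2.4],-30],[[-13.6,-21.6,-3.2],-40],[[-17,-27,-4],-50],[[-20.4,-32.4,-4.8],-60],[[-24,-38,-5.5],-70],[[-27.5,-43.5,-6],-75.4]]'

```text
t: 2.25
position: [478.9, -122.4, 259.6]
ee_rot: [3.14, 0.077, 0.002]
wrist_force: [-0.1, -1.0, 0.3]
finger_gap: 85.4
```

Run:
```python
from h import *
o=get_obs(); im=get_image("wrist"); crop(im,0,0,512,384,"w1.png",1.5); print(o["position"],ang(o),o["joint_vel"].round(2))
np.save("o1.npy",[*o["position"],*o["ee_rot"]])
for l in ["free_slot","keeper_handle","turn_stud","turn_pivot"]:
    a=spot_in("wrist",l)[:2]
    print(l,[(np.round(x["pixel"],1).tolist(),round(x["conf"],2)) for x in a])
```

```text
[ 478.85133394 -122.44201099  259.59891375] 2.8045554267485264 [ 0.98  0.56 -0.6  -0.    0.05  0.26]
free_slot [([280.5, 208.7], 0.68)]
keeper_handle [([273.6, 58.4], 0.92)]
turn_stud [([356.0, 52.3], 0.76)]
turn_pivot [([357.2, 49.8], 0.58)]
```

View pics/w1.png

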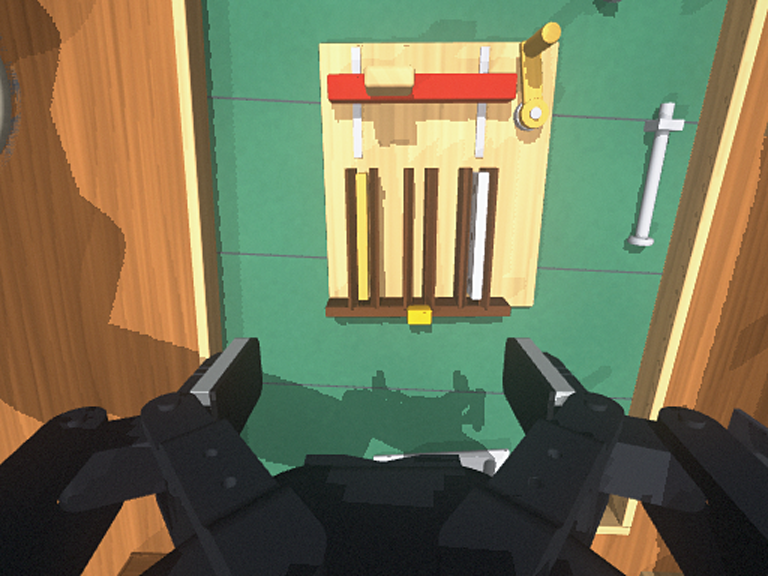

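Run:
```python
import cv2
im=cv2.imread("pics/w1.png")
im=cv2.resize(im[20:340,300:580],None,fx=2.2,fy=1.8,interpolation=cv2.INTER_CUBIC)
cv2.imwrite("pics/w1c.png",im)
```

```text
(no output)
```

View pics/w1c.png

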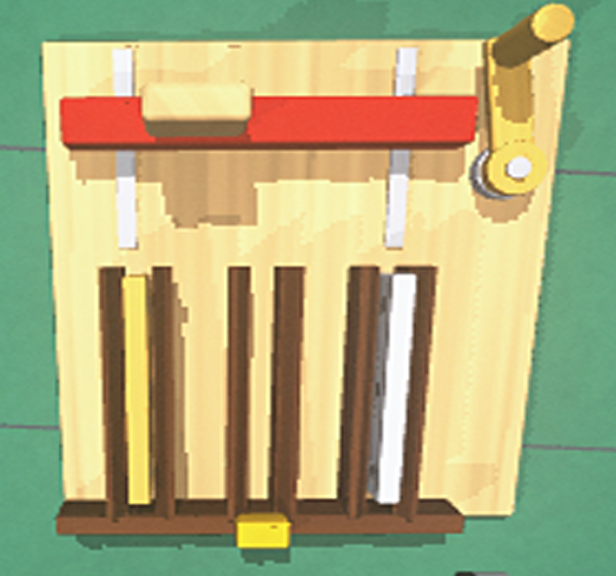

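Run:
```python
from h import *
from scipy.optimize import least_squares
v=np.load("o1.npy"); o={"position":v[:3],"ee_rot":v[3:]}
tp={( 130,177):(348,62),(130,-85):(680,48),(-95,177):(360,347)}
sp={( 130,-85):(25,215),(130,177):(245,452),(-95,177):(492,275)}
wp={(-95,177):(43,42),(130,177):(570,40),(130,-85):(513,514)}
wc=lambda v:(np.array(v)/[2.2,1.8]+[300,20])/1.5
T=[np.array(v)/4+[150,125] for v in tp.values()]; S=[np.array(v)/4+[170,140] for v in sp.values()]; Wp=[wc(v) for v in wp.values()]
def W(p,k,z=12):
    c,s=np.cos(p[2]),np.sin(p[2]); k=np.array(list(k),float)
    return np.c_[p[0]+c*k[:,0]-s*k[:,1],p[1]+s*k[:,0]+c*k[:,1],np.full(len(k),z)]
fw=lambda p:(proj("wrist",W(p,wp),o)-Wp).ravel()
fa=lambda p:np.r_[(proj("top",W(p,tp))-T).ravel(),(proj("scene",W(p,sp))-S).ravel()]
for f in (fw,fa):
    r=least_squares(f,[515,-118,0.05],x_scale=[10,10,.1]); print(r.x.round(3),r.fun.round(1))
# slot lips at z=51/42
for z in (42,51):
  for a,b in (((251,268),(273,268)),((248,500),(274,500))):
    A=atz("wrist",wc(a),z,o);B=atz("wrist",wc(b),z,o); print(z,A.round(1),B.round(1),((A+B)/2).round(1))
for n,px,z in [("tab",(263,520),59),("stud top",(554,20),76),("handle",(196,100),84),("pivot",(518,168),36),("keepinR",(474,146),39),("keepinL",(63,146),39)]:
    print(n,atz("wrist",wc(px),z,o).round(1))
```

```text
[ 5.16391e+02 -1.22890e+02  5.50000e-02] [-1.1 -0.3  0.7 -0.5  0.4  1.3]
[ 5.15094e+02 -1.19780e+02  4.90000e-02] [-0.5  0.3 -0.4  0.1 -0.7  0.2 -0.7  0.  -0.8 -0.7  0.2 -0.3]
42 [506.6 -59.7  42. ] [515.9 -59.2  42. ] [511.3 -59.5  42. ]
42 [ 514.1 -185.9   42. ] [ 526.1 -185.4   42. ] [ 520.1 -185.6   42. ]
51 [505.9 -59.6  51. ] [515.  -59.2  51. ] [510.4 -59.4  51. ]
51 [ 513.2 -183.    51. ] [ 524.9 -182.4   51. ] [ 519.1 -182.7   51. ]
tab [ 519.9 -191.4   59. ]
stud top [604.3  50.   76. ]
handle [478.7  10.4  84. ]
pivot [614.5  -5.3  36. ]
keepinR [593.9   3.7  39. ]
keepinL [425.9  -4.6  39. ]
```

```bash
python3 -c "
from h import *
print(atz('top',(176,199),55))
mv(430,225,190,77)"
```

```text
[445.7867314 240.9481144  55.       ]
shift cm [ -3.18 -35.12   6.87] yaw -74.4 | rows 5.7 6.956297916488903 now [ 477.5 -124.4  258.8] 2.57 t 2.5
```

>>> servo_tool --commands '[[[-0.5,-5.5,0],-10.5],[[-1,-11,0],-21],[[-1.5,-16.5,1],-31.5],[[-2,-22,2],-42],[[-2.5,-27.5,4],-52.5],[[-3,-32,5.5],-63],[[-3.2,-35,7],-73.5],[[-3.2,-35,7],-74.4]]'

```text
t: 3.5
position: [429.3, 223.6, 187.6]
ee_rot: [-2.458, -1.956, 0.004]
wrist_force: [-0.2, -0.7, 0.0]
finger_gap: 85.3
```

Run:
```python
from h import *
import time
get_image("wrist")
o=get_obs(); im=get_image("wrist"); crop(im,0,0,512,384,"w2.png",1.5); print(o["position"],ang(o),o["joint_vel"].round(2))
np.save("o2.npy",[*o["position"],*o["ee_rot"]]); crop(im,130,20,390,280,"w2c.png",3)
for l in ["hinge_mid","hinge_grip"]:
    a=spot_in("wrist",l)[:2]
    print(l,[(np.round(x["pixel"],1).tolist(),round(x["conf"],2)) for x in a])
```

```text
[429.98949918 222.9428359  188.61291736] 76.89428504519778 [-0.02 -0.02 -0.02 -0.    0.01  0.04]
hinge_mid [([268.7, 178.4], 0.92)]
hinge_grip [([268.7, 177.2], 0.63)]
```

View pics/w2.png

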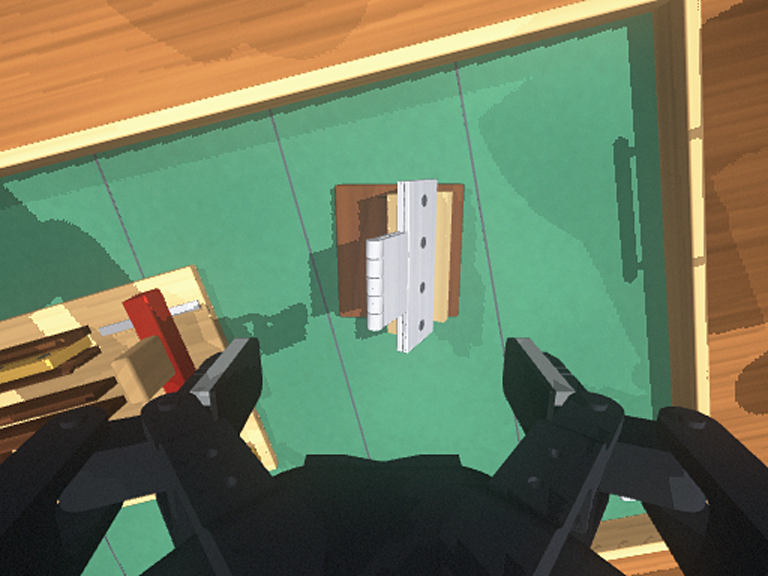

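View pics/w2c.png

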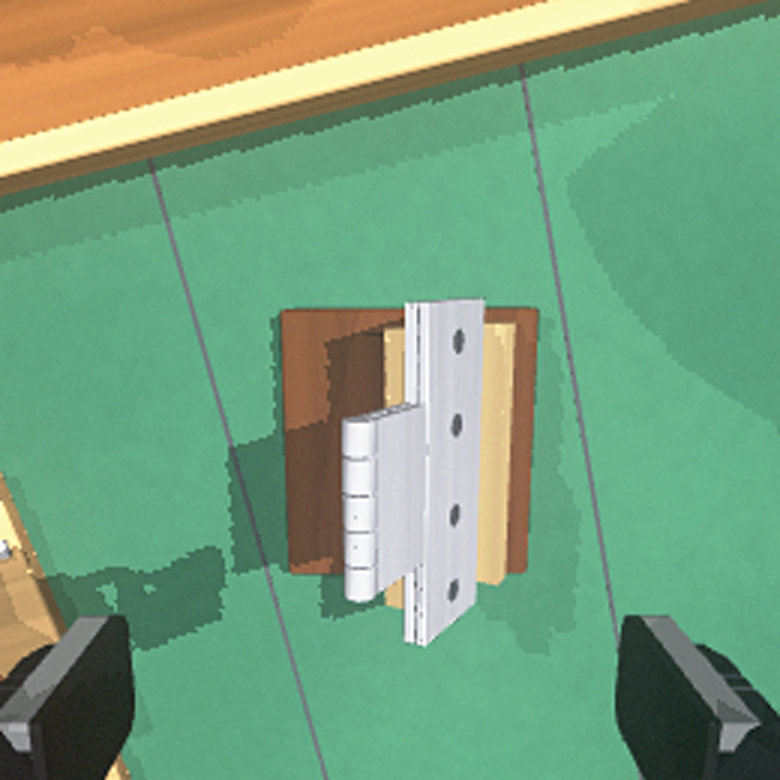

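```bash
cat > fit.py <<'E'
from h import *
from scipy.optimize import least_squares
v=np.load("o2.npy"); o={"position":v[:3],"ee_rot":v[3:]}
M=np.array([(-65,0,5),(-65,50,5),(-65,50,-5),(65,0,5),(65,50,5),(65,50,-5),(-30,95,-5),(30,95,-5)],float)
P=np.array([(485,300),(418,303),(405,303),(475,590),(424,645),(405,641),(343,420),(346,598)])/3+[130,20]
def W(p,M):
    psi=p[3]; t=np.radians(30)
    e=np.array([np.cos(psi),np.sin(psi),0]);u=np.array([np.sin(psi),-np.cos(psi),0]);z=np.array([0,0,1.])
    k=np.sin(t)*u+np.cos(t)*z; n=-np.cos(t)*u+np.sin(t)*z
    return p[:3]+M[:,[0]]*e+M[:,[1]]*k+M[:,[2]]*n
f=lambda p:(proj("wrist",W(p,M),o)-P).ravel()
r=least_squares(f,[440,250,15,-.23],x_scale=[10,10,10,.1],loss="soft_l1"); p=r.x
print(p.round(3),np.degrees(p[3]),f(p).round(1))
G=W(p,np.array([(0,0,0),(0,42,-5),(0,72,0),(0,95,0),(0,95,-5)],float)); print(G.round(1))
for n,q in (("top",(150,125)),("scene",(170,140))): print(n,((proj(n,W(p,M))-q)*4).round(0).tolist())
E
python3 fit.py
```

```text
[ 4.49479e+02  2.59447e+02  2.50980e+01 -2.18000e-01] -12.51131499880427 [-0.  -0.4  3.9  0.4 -0.2  0.2  0.8  3.3  1.  -0.3 -0.2 -0.8 -1.5  0.5
 -1.2 -0.8]
[[449.5 259.4  25.1]
 [444.  234.7  59. ]
 [441.7 224.3  87.5]
 [439.2 213.1 107.4]
 [438.3 208.8 104.9]]
top [[59.0, 377.0], [81.0, 380.0], [94.0, 383.0], [101.0, 212.0], [124.0, 210.0], [136.0, 214.0], [126.0, 339.0], [146.0, 258.0]]
scene [[743.0, 460.0], [732.0, 394.0], [724.0, 388.0], [566.0, 534.0], [552.0, 468.0], [545.0, 461.0], [665.0, 347.0], [582.0, 380.0]]
```

```bash
sed -i 's/^r=least/k=np.arange(8)!=1; M0,P0=M[k],P[k]; f=lambda p:(proj("wrist",W(p,M0),o)-P0).ravel()\nr=least/' fit.py; python3 fit.py; python3 -c "
from h import *
mv(441.7,224.3,82,77.5)"
```

```text
[ 4.49817e+02  2.59656e+02  2.48280e+01 -2.23000e-01] -12.762573603952502 [ 0.4 -0.2  0.3  0.4  0.7  3.4  1.  -0.3 -0.2 -0.8 -1.   0.5 -1.1 -0.9]
[[449.8 259.7  24.8]
 [444.2 235.   58.7]
 [441.9 224.5  87.2]
 [439.3 213.3 107.1]
 [438.4 209.1 104.6]]
top [[59.0, 377.0], [80.0, 380.0], [93.0, 383.0], [102.0, 212.0], [124.0, 210.0], [136.0, 214.0], [126.0, 338.0], [146.0, 258.0]]
scene [[743.0, 461.0], [732.0, 395.0], [724.0, 389.0], [566.0, 535.0], [552.0, 468.0], [545.0, 462.0], [665.0, 348.0], [582.0, 381.0]]
shift cm [ 0.41  1.02 10.78] yaw -0.8 | rows 1.7 0.0709809983986943 now [430.7 222.6 189.8] 76.74 t 3.7
```

>>> servo_tool --commands '[[[0.2,0.5,2.5],-0.5],[[0.4,1,5],-0.8],[[0.4,1,7],-0.8],[[0.4,1,8.5],-0.8],[[0.4,1,9.5],-0.8],[[0.4,1,10.3],-0.8],[[0.4,1,10.8],-0.8],[[0.4,1,10.8],-0.8]]'

```text
t: 4.7
position: [440.6, 225.6, 80.9]
ee_rot: [2.445, 1.972, -0.0]
wrist_force: [0.5, 0.5, 1.5]
finger_gap: 85.4
```

>>> servo_tool --commands '[[[0,0,0],0],[[0,0,0],0],[[0,0,0],0],[[0,0,0],0],[[0,0,0],0],[[0,0,0],0],[[0,0,0],0],[[0,0,0],0]]' --jaw 3.2

```text
t: 5.7
position: [440.6, 225.6, 80.9]
ee_rot: [2.445, 1.972, -0.0]
wrist_force: [-0.3, -0.2, -0.6]
finger_gap: 32.2
```

Run:
```python
from h import *
o=get_obs(); im=get_image("wrist"); crop(im,100,60,420,300,"w3.png",2.5); print(o["position"],ang(o),o["finger_gap"],o["wrist_force"].round(1))
im=get_image("scene"); crop(im,270,180,400,300,"s3.png",5)
```

```text
[440.6439501  225.61170712  80.94343862] 77.7751420719925 32.185511433379794 [-0.3 -0.2 -0.6]
```

View pics/w3.png

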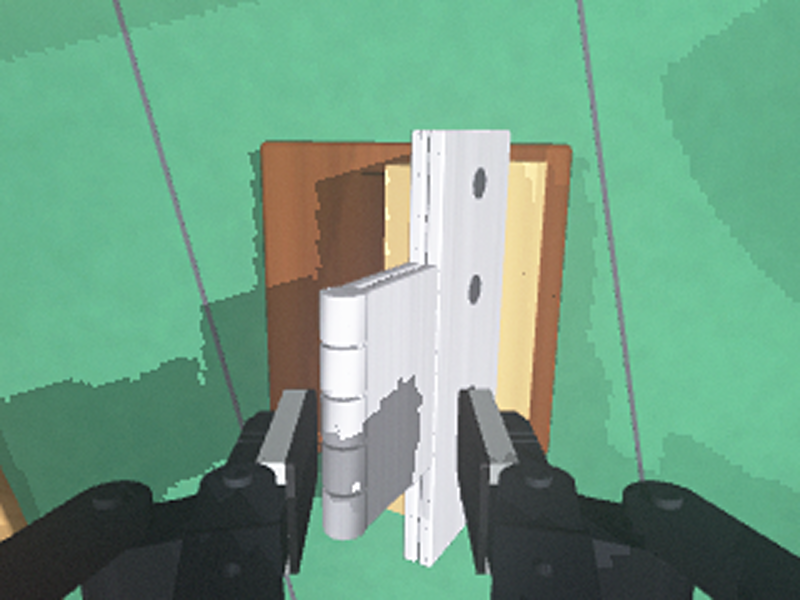

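View pics/s3.png

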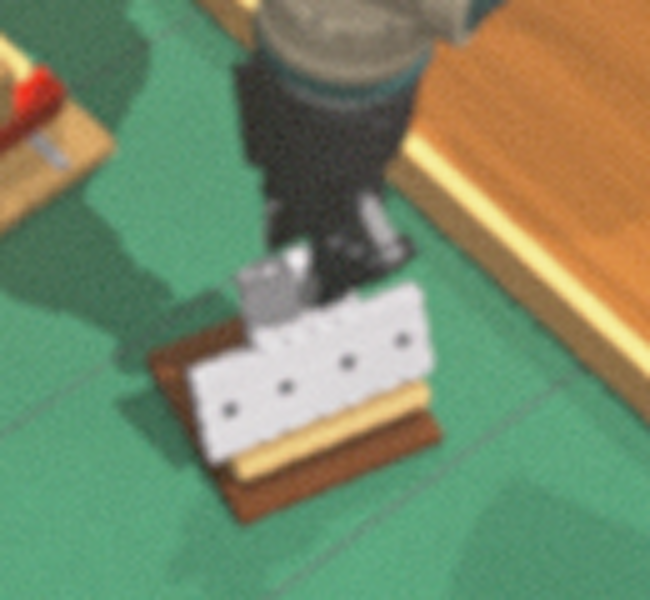

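```bash
cat >> fit.py <<'E'
print("----")
o2=get_obs(); X=R.from_rotvec(o2["ee_rot"]).as_matrix()
for t in [(0,0,0),(0,0,-19),(0,-11,0),(0,11,0),(0,0,-38)]:
    q=o2["position"]+X@np.array(t); print(t,((proj("wrist",q,o2)-[100,60])*2.5).round(0), ((proj("scene",q)-[270,180])*5).round(0))
print(((proj("wrist",W(p,np.array([(-30,95,-5),(30,95,-5),(0,95,0),(0,72,0),(-65,50,5),(65,50,5)],float)),o2)-[100,60])*2.5).round(0))
E
python3 fit.py | sed -n '/----/,$p'
```

```text
----
(0, 0, 0) [[389. 375.]] [[294. 305.]]
(0, 0, -19) [[390. 403.]] [[297. 284.]]
(0, -11, 0) [[390. 337.]] [[313. 297.]]
(0, 11, 0) [[389. 413.]] [[275. 313.]]
(0, 0, -38) [[390. 438.]] [[301. 263.]]
[[318. 294.]
 [322. 526.]
 [338. 420.]
 [387. 389.]
 [447. 134.]
 [433. 563.]]
```

Run:
```python
from h import *
o=get_obs(); X=R.from_rotvec(o["ee_rot"]).as_matrix()
s=cv2.imread("pics/s3.png"); w=cv2.imread("pics/w3.png")
for z,c in ((0,(0,0,255)),(-20,(0,255,255)),(-40,(255,0,0))):
  for sg in (1,-1):
    q=np.array([o["position"]+X@np.array(t) for t in [(sg*16,-11,z),(sg*16,11,z),(sg*30,11,z),(sg*30,-11,z)]])
    a=((proj("scene",q)-[270,180])*5).astype(np.int32); cv2.polylines(s,[a],True,c,1)
    a=((proj("wrist",q,o)-[100,60])*2.5).astype(np.int32); cv2.polylines(w,[a],True,c,1)
cv2.imwrite("pics/s3o.png",s);cv2.imwrite("pics/w3o.png",w)
```

View pics/s3o.png

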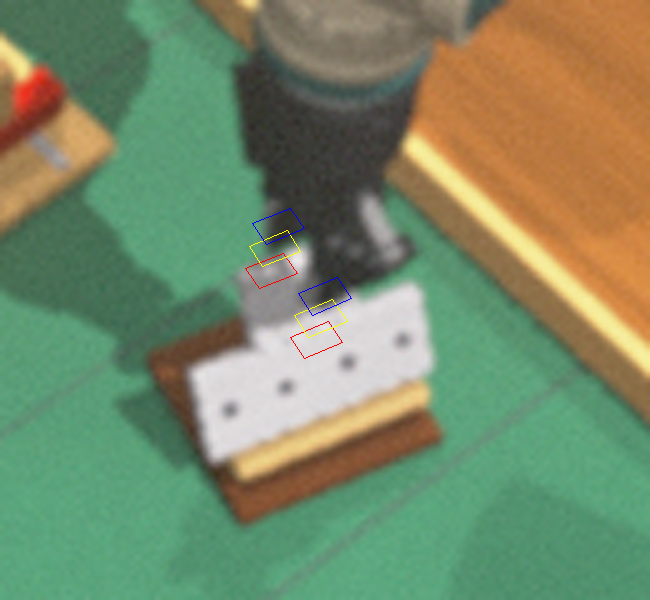

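View pics/w3o.png

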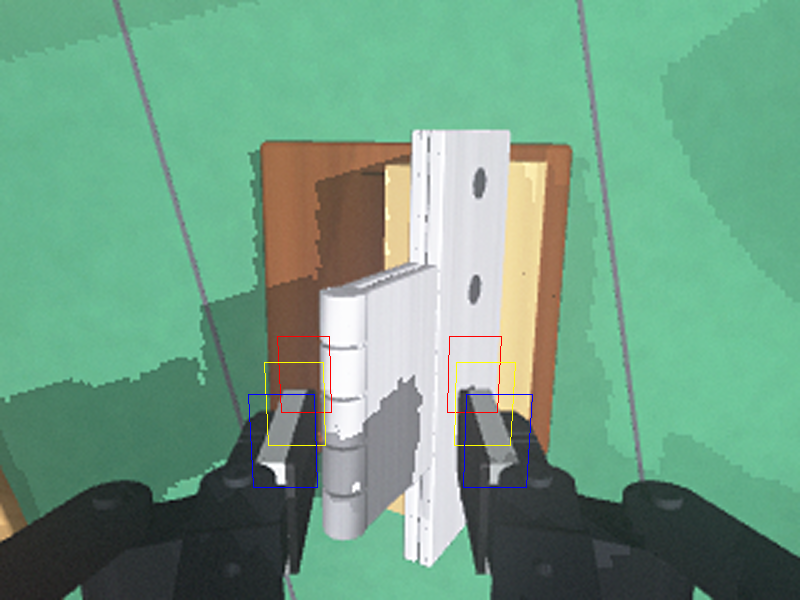

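>>> servo_tool --commands '[[[0.3,0,0],0],[[0.6,0,0],0],[[0.9,0,0],0],[[1.2,0,0],0],[[1.5,0,0],0],[[1.5,0,0],0],[[1.5,0,0],0],[[1.5,0,0],0]]'

```text
t: 6.8
position: [444.2, 239.5, 83.8]
ee_rot: [2.444, 1.97, -0.0]
wrist_force: [-8.7, -8.9, 19.0]
finger_gap: 31.9
```

Run:
```python
from h import *
o=get_obs(); im=get_image("wrist"); crop(im,100,60,420,300,"w4.png",2.5); print(o["position"],ang(o),o["finger_gap"],o["wrist_force"].round(1))
im=get_image("scene"); crop(im,270,180,400,300,"s4.png",5)
```

```text
[444.24543809 239.52650902  83.75683666] 77.74787697986464 31.865790132473148 [-8.7 -8.9 19. ]
```

View pics/w4.png

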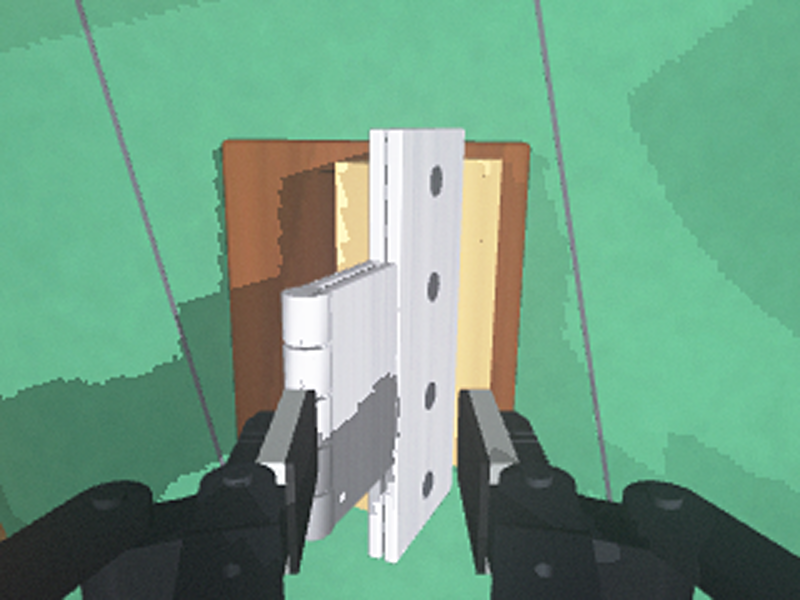

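View pics/s4.png

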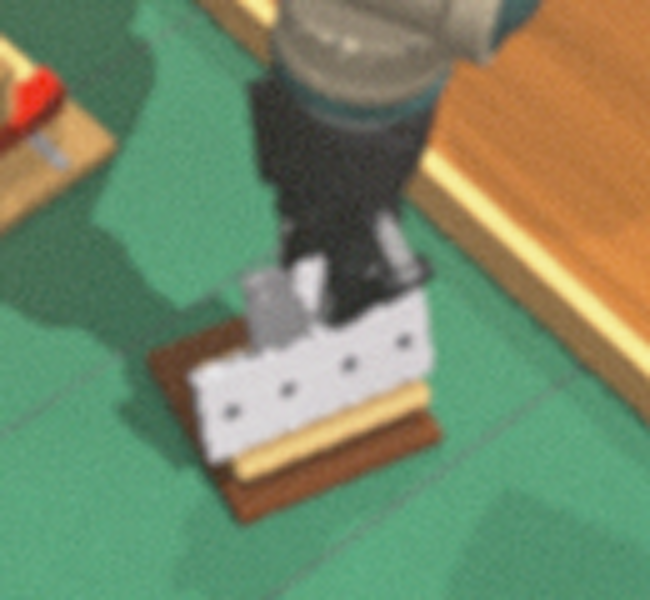

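Run:
```python
from h import *
o=get_obs(); print(o["wrist_force"],o["moment"],o["joint_efforts"].round(2))
F=o["wrist_force"];M=o["moment"]*1000
r0=np.cross(F,M)/(F@F); print("r0",r0.round(1),"pitch",(F@M)/(F@F))
X=R.from_rotvec(o["ee_rot"]).as_matrix()
for t in np.arange(-6,8,1): print(t,(X.T@(r0+t*F)).round(1))
```

```text
[-7.99062897 -7.9023651  17.80835122] [-1.76769063  1.53058439 -0.13183819] [  1.77 -28.8  -30.49   1.37  -3.28  -0.11]
r0 [-59.1 -73.4 -59.1] pitch -0.7173486752671628
-6 [-27.5  -5.7 166. ]
-5 [-36.9 -11.8 148.2]
-4 [-46.4 -17.9 130.4]
-3 [-55.8 -24.  112.6]
-2 [-65.3 -30.1  94.8]
-1 [-74.7 -36.2  77. ]
0 [-84.1 -42.3  59.1]
1 [-93.6 -48.4  41.3]
2 [-103.   -54.5   23.5]
3 [-112.5  -60.6    5.7]
4 [-121.9  -66.7  -12.1]
5 [-131.4  -72.8  -29.9]
6 [-140.8  -78.9  -47.7]
7 [-150.3  -85.   -65.5]
```

>>> servo_tool --commands '[[[-0.2,0,-1],0],[[-0.6,0,-1.5],0],[[-1,0,-1.5],0],[[-1.5,0,-1.5],0],[[-1.5,0,-1],0],[[-1.5,0,-0.5],0],[[-1.5,0,0],0],[[-1.5,0,0],0]]' --jaw 8.5

```text
t: 7.9
position: [440.3, 225.6, 80.2]
ee_rot: [-2.445, -1.972, 0.002]
wrist_force: [-0.1, 0.7, -0.4]
finger_gap: 85.0
```

Run:
```python
from h import *
o=get_obs(); im=get_image("wrist"); crop(im,100,60,420,300,"w5.png",2.5); print(o["position"],ang(o),o["finger_gap"],o["wrist_force"].round(1))
```

```text
[440.3020915  225.5593769   80.24358559] 77.78462878642154 85.03899614001712 [-0.1  0.7 -0.4]
```

View pics/w5.png

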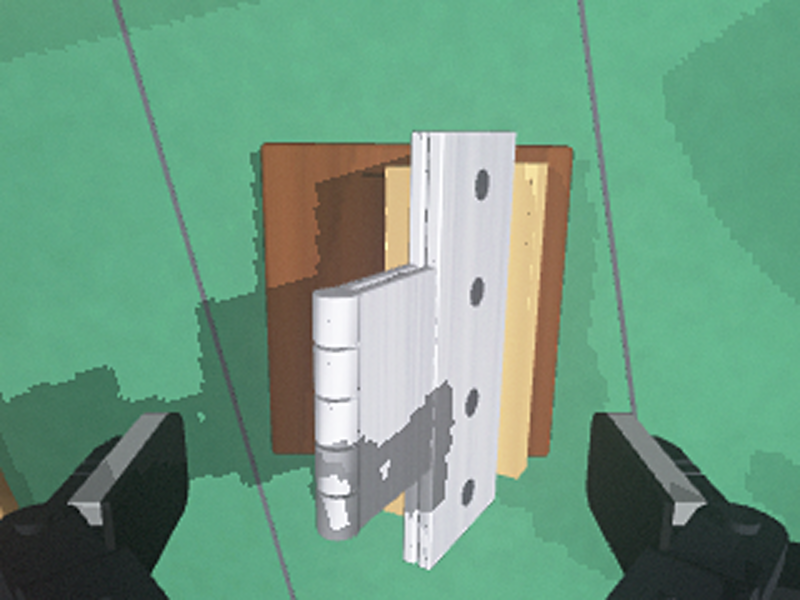

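>>> servo_tool --commands '[[[0,0,0.8],0],[[0,0,1.6],0],[[0,0,2.3],0],[[0,0,2.8],0],[[0,0,3],0],[[0,0,3],0],[[0,0,3],0],[[0,0,3],0]]'

```text
t: 8.95
position: [440.8, 225.7, 51.2]
ee_rot: [2.445, 1.972, 0.001]
wrist_force: [1.1, 0.2, 0.5]
finger_gap: 84.6
```

>>> servo_tool --commands '[[[0,0,0],0],[[0,0,0],0],[[0,0,0],0],[[0,0,0],0],[[0,0,0],0],[[0,0,0],0],[[0,0,0],0],[[0,0,0],0]]' --jaw 4

```text
t: 9.95
position: [440.7, 225.6, 51.0]
ee_rot: [2.445, 1.972, -0.0]
wrist_force: [0.3, 0.2, 0.2]
finger_gap: 40.1
```

Run:
```python
from h import *
o=get_obs(); im=get_image("wrist"); crop(im,100,60,420,300,"w6.png",2.5); print(o["position"],ang(o),o["finger_gap"],o["wrist_force"].round(1))
im=get_image("scene"); crop(im,270,180,400,300,"s6.png",5)
```

```text
[440.67145163 225.62661846  50.96878965] 77.77630874703826 40.07127818184305 [0.3 0.2 0.2]
```

View pics/w6.png

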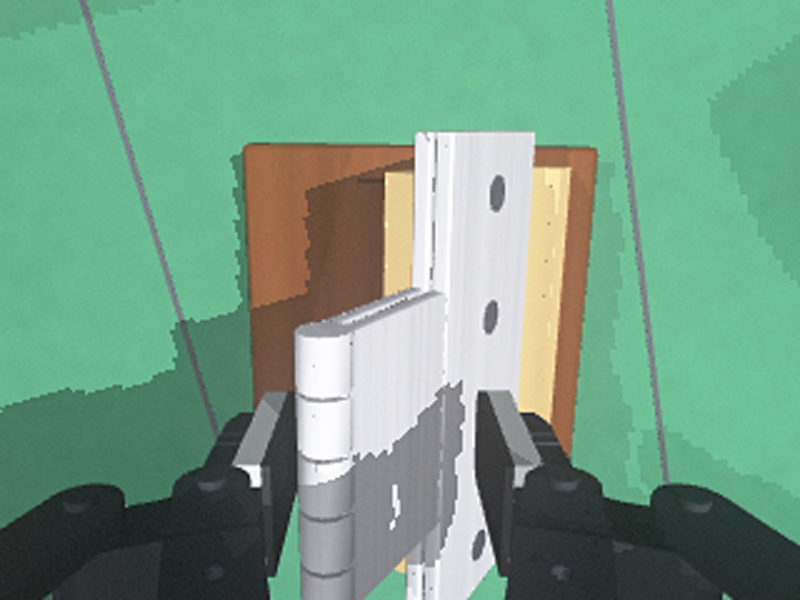

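View pics/s6.png

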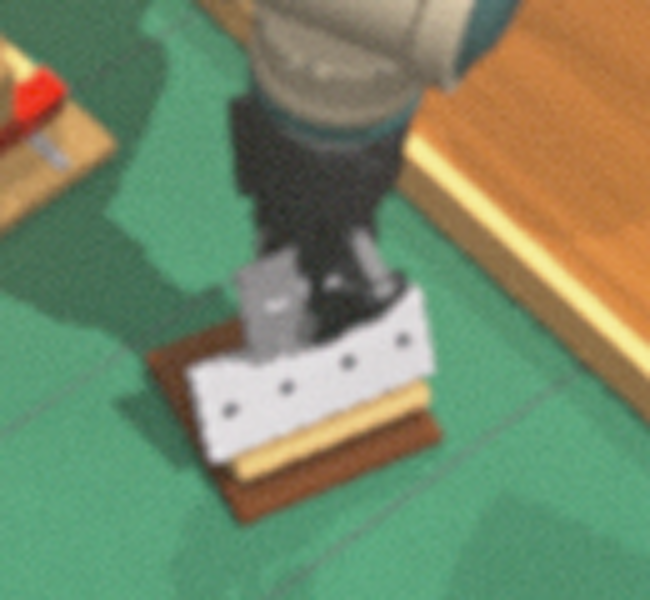

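>>> servo_tool --commands '[[[-0.1,0.3,0],0],[[-0.1,0.3,0.4],0],[[-0.1,0.3,0.8],0],[[-0.1,0.3,1.2],0],[[-0.1,0.3,1.5],0],[[-0.1,0.3,1.5],0],[[-0.1,0.3,1.5],0],[[-0.1,0.3,1.5],0]]'

```text
t: 11.05
position: [443.5, 224.1, 36.1]
ee_rot: [2.445, 1.972, 0.0]
wrist_force: [0.6, -0.6, 0.7]
finger_gap: 40.2
```

>>> servo_tool --commands '[[[0.3,0,0],0],[[0.6,0,0],0],[[0.9,0,0],0],[[1.2,0,0],0],[[1.5,0,0],0],[[1.8,0,0],0],[[2,0,0],0],[[2,0,0],0]]'

```text
t: 12.05
position: [447.6, 243.7, 35.8]
ee_rot: [-2.445, -1.972, 0.0]
wrist_force: [-0.7, -0.7, -0.5]
finger_gap: 39.8
```

Run:
```python
from h import *
o=get_obs(); im=get_image("wrist"); crop(im,100,60,420,300,"w7.png",2.5); print(o["position"],ang(o),o["finger_gap"],o["wrist_force"].round(1))
im=get_image("scene"); crop(im,270,180,400,300,"s7.png",5)
```

```text
[447.55851423 243.72898882  35.80548018] 77.78887348638087 39.79275061693693 [-0.7 -0.7 -0.5]
```

View pics/w7.png

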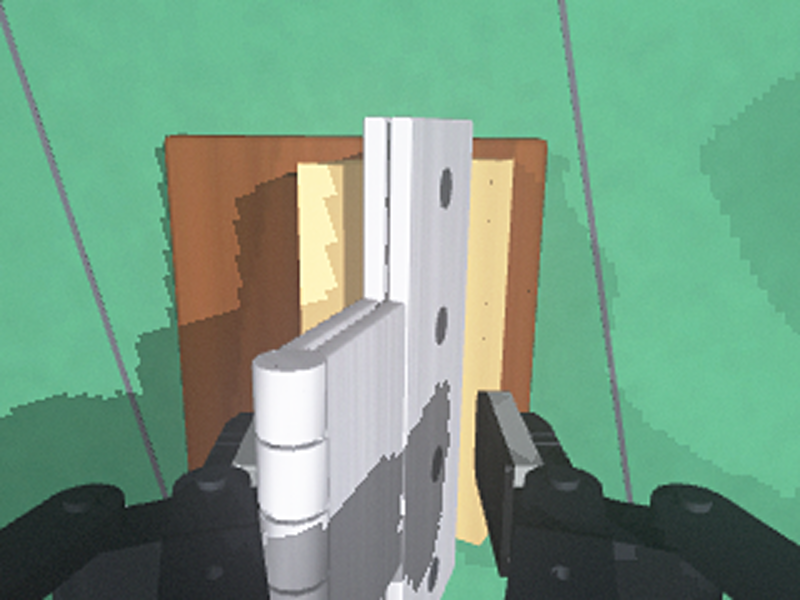

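View pics/s7.png

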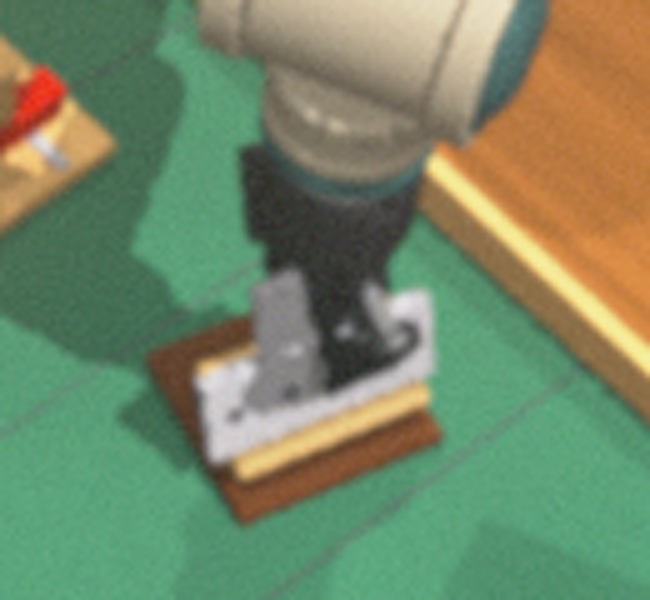

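>>> servo_tool --commands '[[[0.3,0,0],0],[[0.6,0,0],0],[[0.9,0,0],0],[[1.2,0,0],0],[[1.5,0,0],0],[[1.5,0,0],0],[[1.5,0,0],0],[[1.5,0,0],0]]'

```text
t: 13.15
position: [450.7, 258.1, 35.9]
ee_rot: [2.445, 1.972, -0.0]
wrist_force: [0.0, -0.1, 0.2]
finger_gap: 40.1
```

>>> servo_tool --commands '[[[0,0,0],0],[[0,0,0],0],[[0,0,0],0],[[0,0,0],0],[[0,0,0],0],[[0,0,0],0],[[0,0,0],0],[[0,0,0],0]]' --jaw 2

```text
t: 14.15
position: [450.8, 258.2, 35.9]
ee_rot: [2.445, 1.972, -0.0]
wrist_force: [1.1, -0.6, 0.0]
finger_gap: 19.5
```

Run:
```python
from h import *
o=get_obs(); im=get_image("wrist"); crop(im,100,60,420,300,"w8.png",2.5); print(o["position"],ang(o),o["finger_gap"],o["wrist_force"].round(1))
```

```text
[450.79093252 258.21057548  35.94724503] 77.77837246663063 19.516775031624697 [ 1.1 -0.6  0. ]
```

View pics/w8.png

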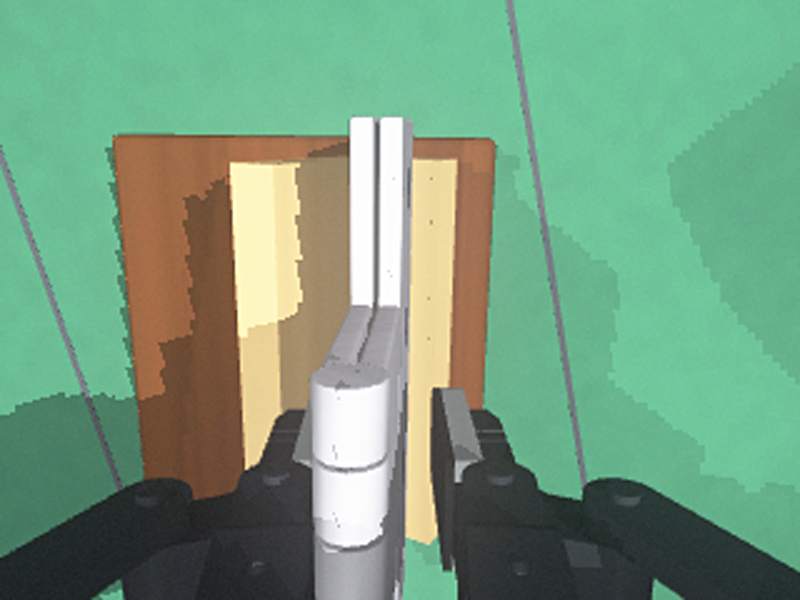

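>>> servo_tool --commands '[[[0,0,0],0],[[0,0,0],0],[[0,0,0],0],[[0,0,0],0],[[0,0,0],0],[[0,0,0],0],[[0,0,0],0],[[0,0,0],0]]' --jaw 0

```text
t: 15.2
position: [450.7, 258.1, 35.9]
ee_rot: [2.445, 1.972, -0.0]
wrist_force: [-0.2, -1.9, -1.8]
finger_gap: 9.2
```

>>> servo_tool --commands '[[[0,0,-0.3],0],[[0,0,-0.8],0],[[0,0,-1.6],0],[[0,0,-2.6],0],[[0,0,-4],0],[[0,0,-6],0],[[0,0,-8.5],0],[[0,0,-9],0]]'

```text
t: 16.2
position: [451.9, 258.8, 128.7]
ee_rot: [2.444, 1.972, 0.007]
wrist_force: [0.4, 0.7, -4.1]
finger_gap: 9.3
```

Run:
```python
from h import *
o=get_obs(); im=get_image("wrist"); crop(im,60,60,460,340,"w9.png",2); print(o["position"],ang(o),o["finger_gap"],o["wrist_force"].round(1),o["moment"].round(2))
im=get_image("scene"); crop(im,270,150,400,300,"s9.png",4)
mv(515,-121,125,3)
```

```text
[451.88941522 258.76935563 128.67559144] 77.77979870835219 9.312385225699243 [ 0.4  0.7 -4.1] [-0.09 -0.06 -0.04]
shift cm [-35.72  14.28   0.14] yaw 74.8 | rows 6.2 6.988417122840495 now [451.  258.3 126.5] 77.78 t 16.3
```

View pics/w9.png

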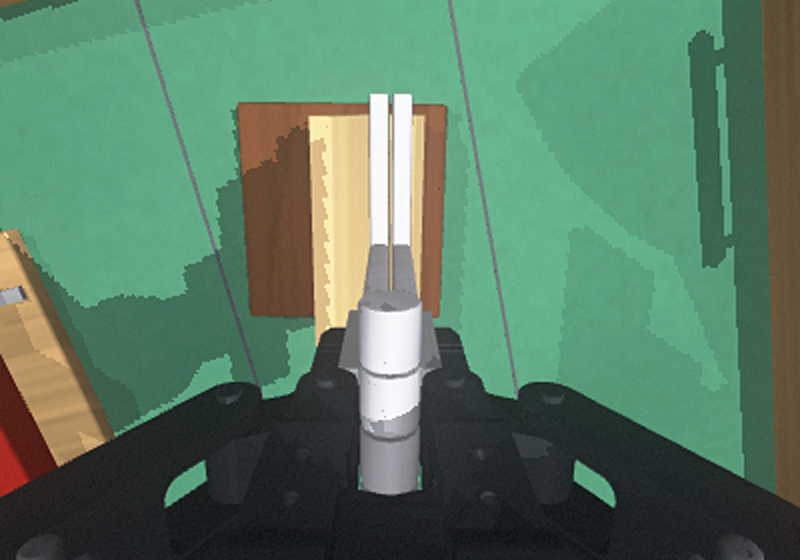

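View pics/s9.png

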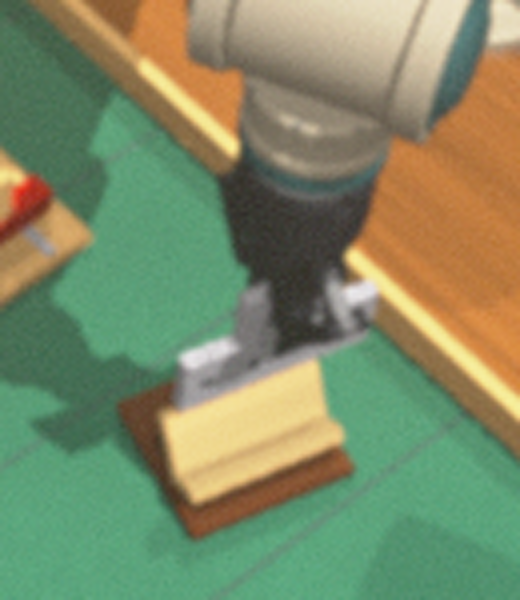

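>>> servo_tool --commands '[[[-4.5,1.8,0],10],[[-9,3.6,0],20],[[-13.5,5.4,0],30],[[-18,7.2,0],40],[[-22.5,9,0],50],[[-27,10.8,0],60],[[-31.5,12.6,0],70],[[-35.7,14.3,0],74.8]]'

```text
t: 17.3
position: [514.4, -122.5, 124.6]
ee_rot: [-3.14, -0.075, 0.003]
wrist_force: [0.9, -0.6, -3.5]
finger_gap: 9.5
```

Run:
```python
from h import *
for i in range(3): get_image("wrist")
o=get_obs(); im=get_image("wrist"); crop(im,56,0,456,300,"w10.png",2); print(o["position"],ang(o),o["finger_gap"],o["wrist_force"].round(1),o["joint_vel"].round(2))
np.save("o10.npy",[*o["position"],*o["ee_rot"]])
im=get_image("scene"); crop(im,150,100,300,250,"s10.png",4)
im=get_image("top"); crop(im,220,120,350,220,"t10.png",6)
print(get_obs()["t"])
```

```text
[ 514.25444971 -122.63122176  124.37770567] 2.785450149628983 9.041491237169925 [-0.6  0.9 -4.6] [ 0.05 -0.02  0.02  0.02  0.01 -0.  ]
17.6
```

View pics/w10.png

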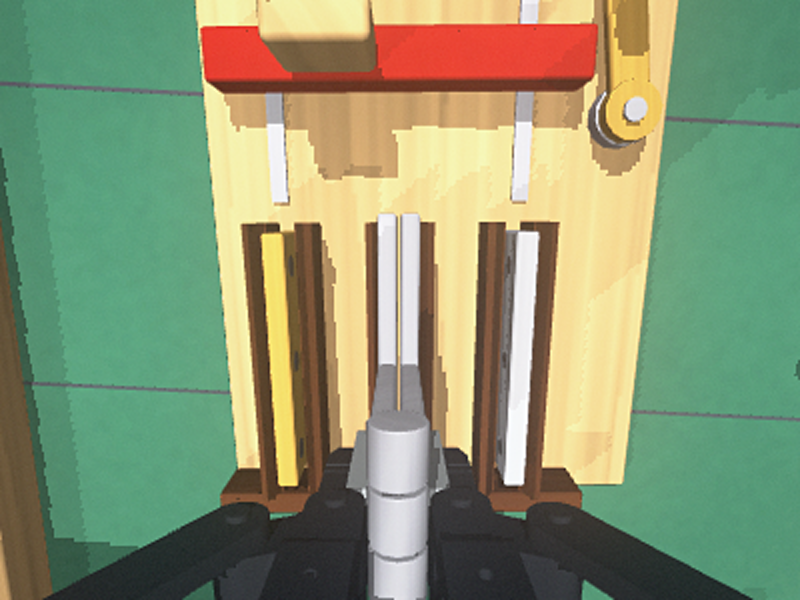

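View pics/s10.png

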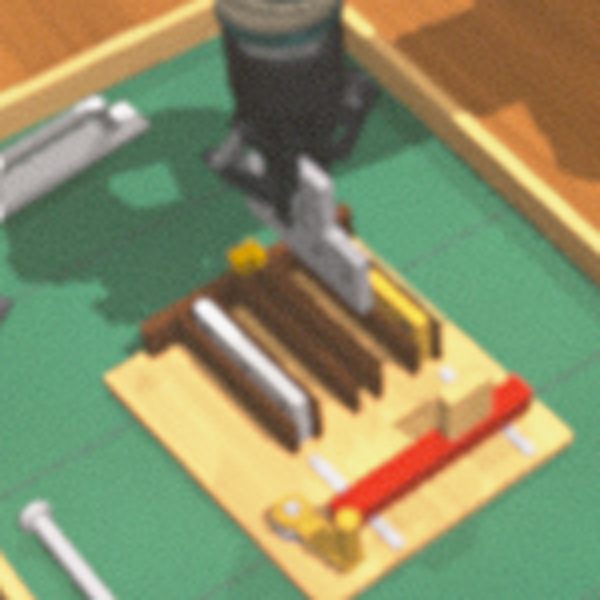

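View pics/t10.png

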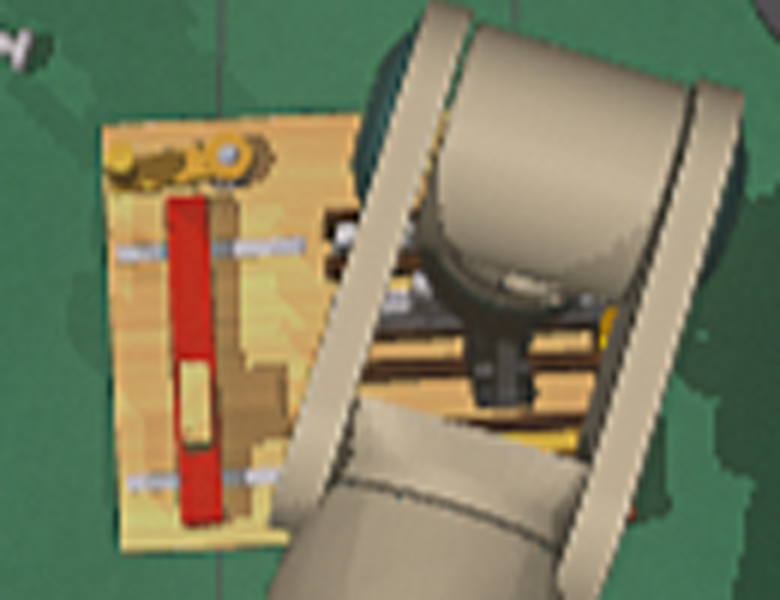

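Run:
```python
from h import *
v=np.load("o10.npy"); o={"position":v[:3],"ee_rot":v[3:]}
X=R.from_rotvec(o["ee_rot"]).as_matrix()
def w(px,z): return atz("wrist",np.array(px)/2+[56,0],z,o)
def rel(P): return (X.T@(P-o["position"])).round(1)
for nm,px,z in [("slot far mid",(400.5,222),51),("Lslot far",(281,222),51),("Rslot far",(519,222),51),("Lslot far",(281,222),45),("Rslot far",(519,222),45),("Lslot near L",(262,490),51),("Rslot near R",(543,490),51),
 ("Lfar L",(243,222),51),("Rfar R",(558,222),51),
 ("hinge far",(399,214),165),("hinge far L",(378,214),165),("hinge far R",(420,214),165),("neck far",(398,366),165),("barrel far",(398,415),210),("keepR",(596,92),39),("keepL",(208,92),39),("stop L",(222,496),51),("stop R",(582,496),51),("pivot",(633,108),40)]:
    P=w(px,z); print(nm,P.round(1),rel(P))
```

```text
slot far mid [512.8 -58.1  51. ] [  1.9 -64.5  73.4]
Lslot far [460.3 -60.7  51. ] [-50.7 -64.4  73.6]
Rslot far [564.9 -55.6  51. ] [ 54.  -64.5  73.3]
Lslot far [459.1 -60.8  45. ] [-51.9 -64.4  79.6]
Rslot far [566.2 -55.5  45. ] [ 55.3 -64.4  79.3]
Lslot near L [ 449.7 -191.8   51. ] [-67.6  66.   73.5]
Rslot near R [ 591.1 -184.7   51. ] [73.9 65.8 73.1]
Lfar L [443.6 -61.5  51. ] [-67.4 -64.4  73.6]
Rfar R [582.  -54.7  51. ] [ 71.2 -64.5  73.2]
hinge far [511.9 -55.8 165. ] [  0.8 -66.9 -40.6]
hinge far L [507. -56. 165.] [ -4.1 -66.9 -40.6]
hinge far R [516.8 -55.5 165. ] [  5.7 -66.9 -40.6]
neck far [513.5 -92.8 165. ] [  0.6 -29.9 -40.6]
barrel far [513.3 -89.3 210. ] [  0.5 -33.4 -85.6]
keepR [5.95e+02 5.00e-01 3.90e+01] [  86.8 -119.    85.2]
keepL [426.5  -7.7  39. ] [ -81.9 -119.    85.7]
stop L [ 429.5 -196.2   51. ] [-88.1  69.4  73.5]
stop R [ 611.1 -187.1   51. ] [93.8 69.1 73.1]
pivot [611.7  -5.3  40. ] [ 103.2 -112.4   84.2]
```

```bash
python3 - <<'E'
from h import *
v=np.load("o10.npy"); o={"position":v[:3],"ee_rot":v[3:]}
X=R.from_rotvec(o["ee_rot"]).as_matrix()
def w(px,z): return atz("wrist",np.array(px)/2+[56,0],z,o)
def rel(P): return (X.T@(P-o["position"])).round(1)
for nm,px,zs in [("base corner +x-y (130,-85)",(624,484),[0,12]),("stop in",(582,470),[42,51]),("stop out top",(582,496),[42,51]),("stop bottom",(582,508),[12]),("rib end",(434,222),[42,51]),("rail end",(520,202),[12]),("keeper top in",(596,80),[39]),("keeper bot in",(596,92),[12,17]),("plate far",(526,232),[60]),("plate near",(514,486),[60]),("yplate far",(272,234),[60]),("yplate near",(288,486),[60])]:
  for z in zs:
    P=w(px,z); print(nm,z,P.round(1),rel(P))
im=get_image("wrist")
E
python3 -c "
import cv2
i=cv2.imread('pics/t10.png')"
```

```text
base corner +x-y (130,-85) 0 [ 655.9 -204.8    0. ] [137.8  89.  124. ]
base corner +x-y (130,-85) 12 [ 650.1 -198.8   12. ] [132.3  82.8 112. ]
stop in 42 [ 612.7 -177.1   42. ] [95.9 59.2 82.1]
stop in 51 [ 609.1 -172.8   51. ] [92.5 54.8 73.1]
stop out top 42 [ 614.7 -191.9   42. ] [97.2 74.1 82.1]
stop out top 51 [ 611.1 -187.1   51. ] [93.8 69.1 73.1]
stop bottom 12 [ 627.9 -215.5   12. ] [109.3  98.4 112. ]
rib end 42 [528.1 -57.4  42. ] [ 17.2 -64.4  82.4]
rib end 51 [527.6 -57.4  51. ] [ 16.6 -64.5  73.4]
rail end 12 [572.8 -45.6  12. ] [ 62.5 -74.  112.3]
keeper top in 39 [594.3   5.1  39. ] [  86.4 -123.7   85.3]
keeper bot in 12 [603.7   6.5  12. ] [  95.9 -124.5  112.2]
keeper bot in 17 [602.1   5.3  17. ] [  94.2 -123.5  107.2]
plate far 60 [566.4 -59.6  60. ] [ 55.3 -60.4  64.3]
plate near 60 [ 573.9 -178.6   60. ] [57.  58.9 64.2]
yplate far 60 [458.3 -65.7  60. ] [-52.9 -59.5  64.6]
yplate near 60 [ 464.6 -184.1   60. ] [-52.4  59.   64.5]
```

>>> servo_tool --commands '[[[0.17,0,0.5],-0.3],[[0.17,0,1.3],-0.3],[[0.17,0,2.3],-0.3],[[0.17,0,3.3],-0.3],[[0.17,0,4.3],-0.3],[[0.17,0,5.2],-0.3],[[0.17,0,5.7],-0.3],[[0.17,0,5.7],-0.3]]'

```text
t: 18.65
position: [516.5, -120.8, 68.6]
ee_rot: [-3.14, -0.09, 0.001]
wrist_force: [-1.6, 0.4, -3.8]
finger_gap: 9.2
```

Run:
```python
from h import *
o=get_obs(); im=get_image("wrist"); crop(im,56,0,456,300,"w11.png",2); print(o["position"],ang(o),o["finger_gap"],o["wrist_force"].round(1),o["joint_vel"].round(2))
np.save("o11.npy",[*o["position"],*o["ee_rot"]])
im=get_image("scene"); crop(im,170,120,290,220,"s11.png",6)
```

```text
[ 516.4976633  -120.8365746    68.60778629] 3.2776836358940824 9.17109057713917 [-1.6  0.4 -3.8] [-0.   -0.01 -0.01  0.    0.01  0.  ]
```

View pics/w11.png

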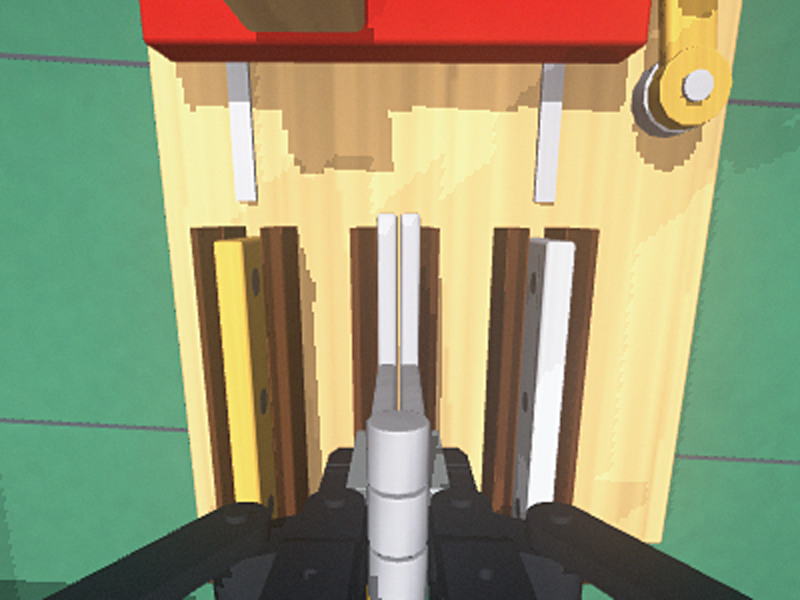

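View pics/s11.png

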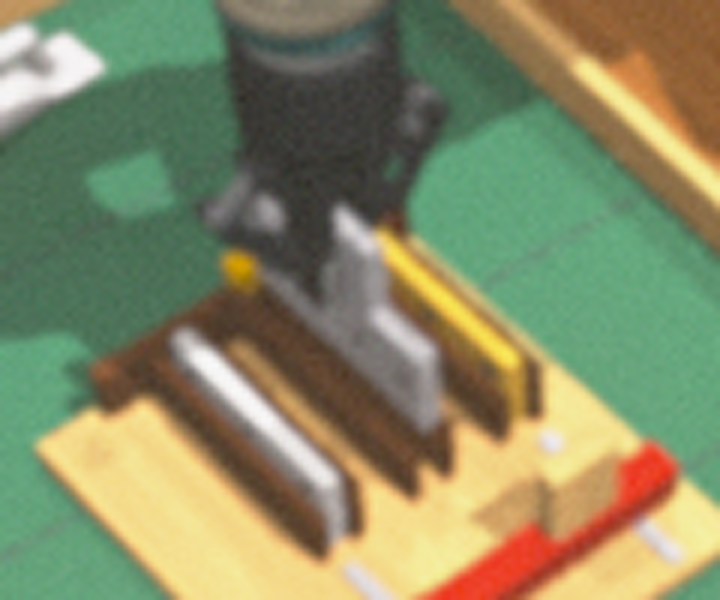

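Run:
```python
from h import *
v=np.load("o11.npy"); o={"position":v[:3],"ee_rot":v[3:]}
X=R.from_rotvec(o["ee_rot"]).as_matrix()
def w(px,z): return atz("wrist",np.array(px)/2+[56,0],z,o)
def rel(P): return (X.T@(P-o["position"])).round(1)
for nm,px,z in [("L",(244.5,228),42),("R",(546,228),42),("mid",(395,228),42),("hinge",(399,214),109),("Lb",(268,508),42),("Rb",(512,508),42),("yplate",(235,240),60),("yplate near",(251,512),60),("wplate",(560,240),60),("wpn",(538,515),60),("base c",(660,542),12)]:
    print(nm,rel(w(px,z)))
```

```text
L [-54.1 -62.6  26.6]
R [ 53.6 -62.7  26.6]
mid [ -0.4 -62.7  26.6]
hinge [  0.8 -66.9 -40.4]
Lb [-52.8  49.1  26.6]
Rb [47.7 49.1 26.6]
yplate [-52.6 -59.1   8.6]
yplate near [-54.5  40.4   8.6]
wplate [ 53.6 -59.2   8.6]
wpn [53.4 41.6  8.6]
base c [127.4  84.7  56.5]
```

>>> servo_tool --commands '[[[-0.1,0.15,0],0.3],[[-0.1,0.15,0.4],0.3],[[-0.1,0.15,0.9],0.3],[[-0.1,0.15,1.4],0.3],[[-0.1,0.15,1.9],0.3],[[-0.1,0.15,2.4],0.3],[[-0.1,0.15,2.8],0.3],[[-0.1,0.15,2.8],0.3]]'

```text
t: 19.75
position: [515.5, -122.3, 40.6]
ee_rot: [-3.14, -0.082, 0.001]
wrist_force: [-0.5, -0.3, -2.9]
finger_gap: 9.3
```

Inside the mouth with no contact force; continue to the floor gently.

>>> servo_tool --commands '[[[0,0,0.4],0],[[0,0,0.8],0],[[0,0,1.1],0],[[0,0,1.4],0],[[0,0,1.6],0],[[0,0,1.8],0],[[0,0,1.8],0],[[0,0,1.8],0]]'

```text
t: 20.75
position: [515.8, -122.5, 23.1]
ee_rot: [3.14, 0.082, 0.0]
wrist_force: [0.7, -0.3, -4.5]
finger_gap: 9.4
```

Run:
```python
from h import *
o=get_obs(); im=get_image("wrist"); crop(im,56,0,456,300,"w12.png",2); print(o["position"],ang(o),o["finger_gap"],o["wrist_force"].round(1),o["moment"].round(2))
np.save("o12.npy",[*o["position"],*o["ee_rot"]])
im=get_image("scene"); crop(im,170,120,290,220,"s12.png",6)
```

```text
[ 515.8452653 -122.4614163   23.1233149] 2.97989103401883 9.417189691841912 [ 0.7 -0.3 -4.5] [ 0.01  0.01 -0.01]
```

View pics/w12.png

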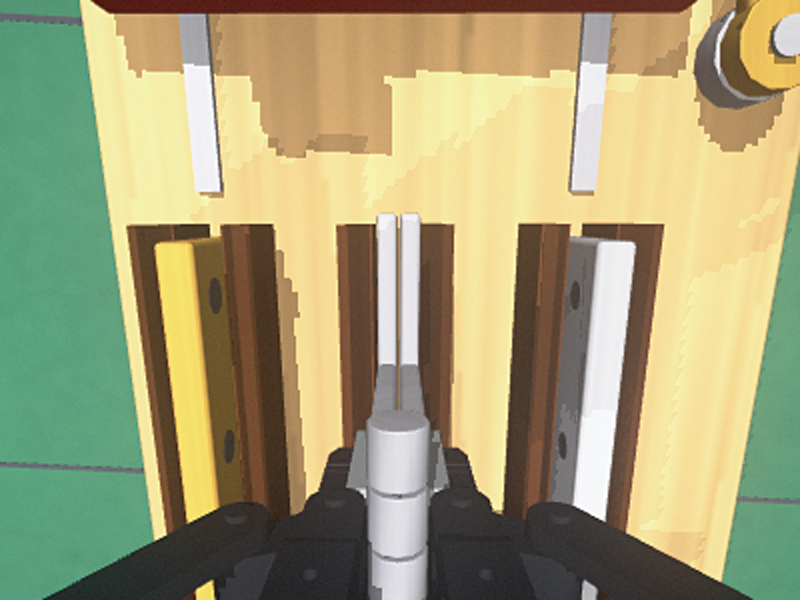

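View pics/s12.png

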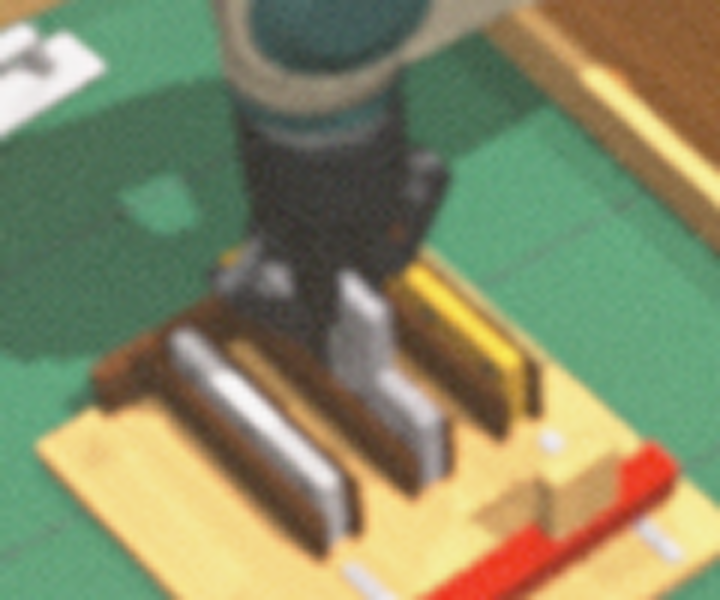

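>>> servo_tool --commands '[[[0,0,0.1],0],[[0,0,0.2],0],[[0,0,0.3],0],[[0,0,0.4],0],[[0,0,0.4],0],[[0,0,0.4],0],[[0,0,0.4],0],[[0,0,0.4],0]]'

```text
t: 21.85
position: [515.8, -122.5, 19.9]
ee_rot: [3.14, 0.082, 0.0]
wrist_force: [-5.3, 1.1, 5.0]
finger_gap: 9.6
```

Run:
```python
from h import *
v=np.load("o12.npy"); o={"position":v[:3],"ee_rot":v[3:]}
X=R.from_rotvec(o["ee_rot"]).as_matrix()
def w(px,z): return atz("wrist",np.array(px)/2+[56,0],z,o)
def rel(P): return (X.T@(P-o["position"])).round(1)
for nm,px,z in [("ribs",(395,225),42),("ribs",(395,225),51),("hinge",(399,214),64),("yplate",(188,240),60),("wplate",(602,240),60)]:
    print(nm,rel(w(px,z)))
o=get_obs(); print(o["wrist_force"].round(1))
```

```text
ribs [ -0.2 -64.2 -18.9]
ribs [ -0.2 -64.3 -27.9]
hinge [  0.8 -66.9 -40.9]
yplate [-50.8 -60.8 -36.9]
wplate [ 50.5 -60.8 -36.9]
[-5.3  1.1  5. ]
```

>>> servo_tool --commands '[[[0,0,0],0],[[0,0,0],0],[[0,0,0],0],[[0,0,0],0],[[0,0,0],0],[[0,0,0],0],[[0,0,0],0],[[0,0,0],0]]' --jaw 3

```text
t: 22.85
position: [515.5, -122.6, 19.8]
ee_rot: [3.14, 0.081, -0.001]
wrist_force: [-6.3, 0.9, 4.4]
finger_gap: 16.0
```

Run:
```python
from h import *
o=get_obs(); im=get_image("wrist"); crop(im,56,0,456,300,"w13.png",2); print(o["position"],ang(o),o["finger_gap"],o["wrist_force"].round(1),o["moment"].round(2))
```

```text
[ 515.52110478 -122.60737087   19.75812217] 2.9731290857381056 15.964736192575359 [-6.3  0.9  4.4] [0.04 0.95 0.03]
```

View pics/w13.png

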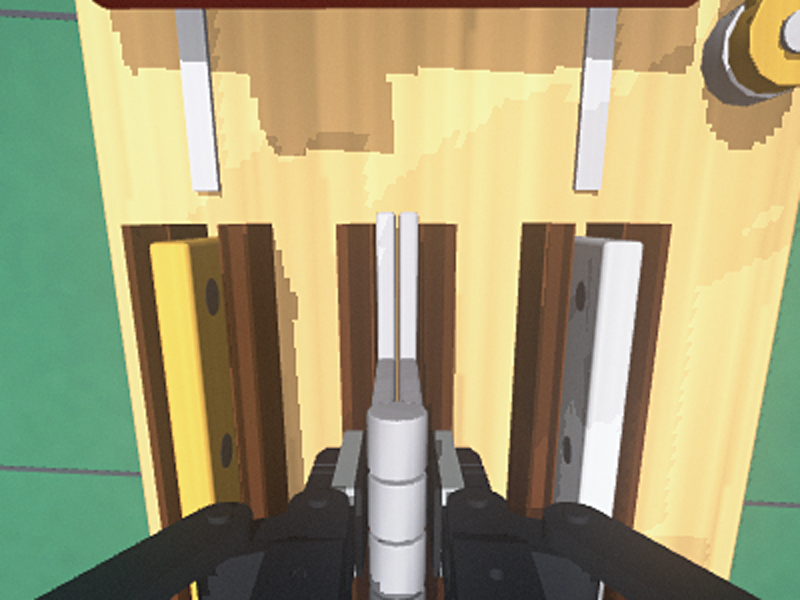

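>>> servo_tool --commands '[[[0,0,-0.3],0],[[0,0,-0.7],0],[[0,0,-1.2],0],[[0,0,-1.8],0],[[0,0,-2.4],0],[[0,0,-3],0],[[0,0,-3.5],0],[[0,0,-3.5],0]]'

```text
t: 23.9
position: [516.0, -122.5, 54.5]
ee_rot: [3.14, 0.082, 0.001]
wrist_force: [0.7, 0.8, 0.0]
finger_gap: 29.7
```

Run:
```python
from h import *
o=get_obs(); im=get_image("wrist"); crop(im,56,0,456,300,"w14.png",2); print(o["position"],ang(o),o["finger_gap"],o["wrist_force"].round(1),o["moment"].round(2))
np.save("o14.npy",[*o["position"],*o["ee_rot"]])
im=get_image("scene"); crop(im,170,120,290,220,"s14.png",6)
```

```text
[ 516.04019493 -122.52260749   54.51710209] 2.9786679572364707 29.71399026712269 [0.7 0.8 0. ] [-0.03  0.02 -0.03]
```

View pics/w14.png

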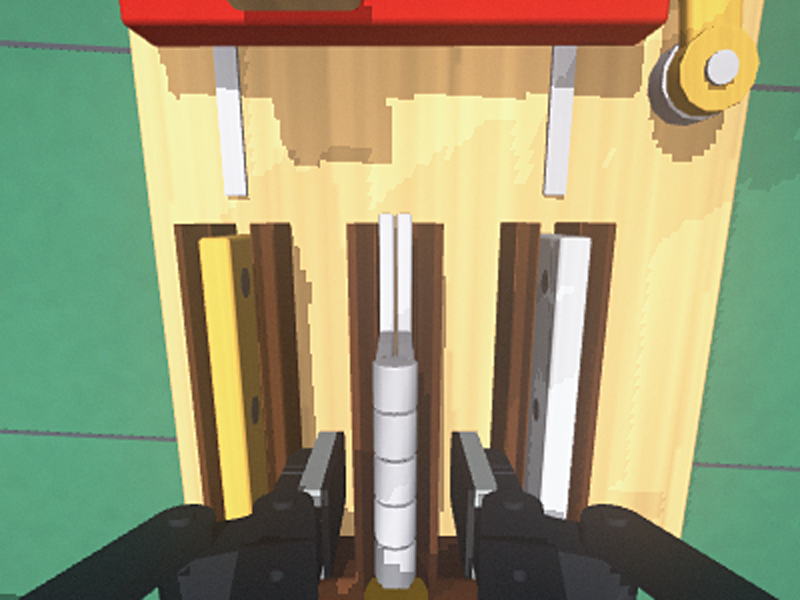

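View pics/s14.png

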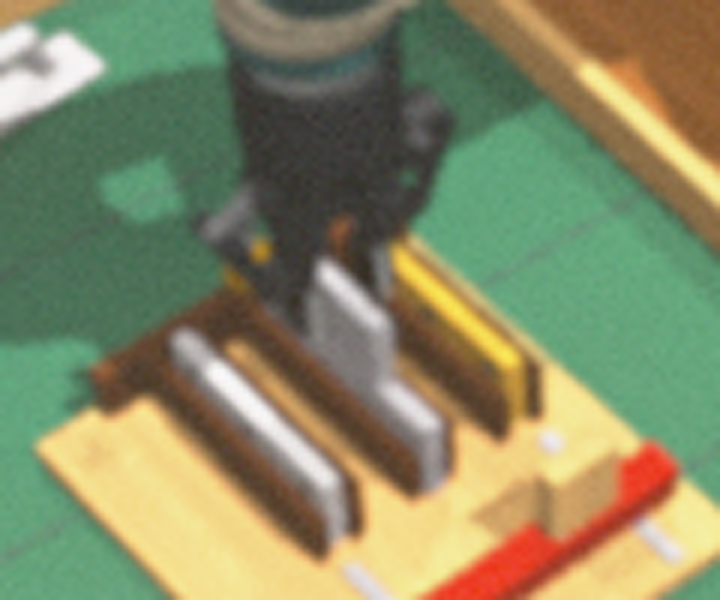

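Run:
```python
from h import *
v=np.load("o14.npy"); o={"position":v[:3],"ee_rot":v[3:]}
a=np.radians(2.95); ex=np.array([np.cos(a),np.sin(a),0]);ey=np.array([-np.sin(a),np.cos(a),0])
for z0 in (8,12,16,20):
    B=np.array([515.8,-121,z0])
    P=[B+ey*65+[0,0,50]-ex*5,B+ey*65+[0,0,50]+ex*5,B+ey*30+[0,0,95]-ex*5,B+ey*30+[0,0,95]+ex*5,B-ey*30+[0,0,95]-ex*5,B-ey*30+[0,0,95]+ex*5]
    print(z0,((proj("wrist",np.array(P),o)-[56,0])*2).round(0).tolist(),((proj("scene",np.array(P))-[170,120])*6).round(0).tolist())
```

```text
8 [[379.0, 216.0], [412.0, 216.0], [374.0, 368.0], [416.0, 368.0], [377.0, 584.0], [414.0, 584.0]] [[436.0, 424.0], [420.0, 435.0], [385.0, 318.0], [368.0, 329.0], [306.0, 245.0], [289.0, 256.0]]
12 [[378.0, 216.0], [412.0, 216.0], [374.0, 373.0], [417.0, 373.0], [376.0, 594.0], [414.0, 594.0]] [[436.0, 419.0], [419.0, 430.0], [384.0, 313.0], [367.0, 323.0], [306.0, 240.0], [289.0, 250.0]]
16 [[378.0, 216.0], [413.0, 216.0], [373.0, 378.0], [417.0, 378.0], [375.0, 604.0], [415.0, 604.0]] [[436.0, 414.0], [419.0, 425.0], [384.0, 307.0], [367.0, 318.0], [305.0, 234.0], [288.0, 244.0]]
20 [[378.0, 216.0], [413.0, 216.0], [372.0, 383.0], [418.0, 383.0], [375.0, 616.0], [415.0, 616.0]] [[435.0, 408.0], [418.0, 419.0], [383.0, 301.0], [366.0, 312.0], [304.0, 228.0], [287.0, 238.0]]
```

```bash
python3 -c "
from h import *
mv(477,42,105,3)
mv(477,42,28,3)"
```

```text
shift cm [ -3.01 -16.62  -5.11] yaw -0.0 | rows 2.8 0.0020813552978202693 now [ 515.7 -122.4   53.9] 2.98 t 24.0
shift cm [ -3.01 -16.62   2.59] yaw -0.0 | rows 2.7 0.0020813552978202693 now [ 515.7 -122.4   53.9] 2.98 t 24.0
```

>>> servo_tool --commands '[[[0,0,-1.5],0],[[0,0,-3],0],[[0,0,-4.5],0],[[0,0,-5],0],[[-1,-5.5,-5],0],[[-2,-11,-5],0],[[-3,-16.6,-5],0],[[-3,-16.6,-4],0]]'

```text
t: 25.0
position: [476.9, 44.8, 94.7]
ee_rot: [-3.14, -0.089, -0.003]
wrist_force: [-0.1, -0.1, 0.4]
finger_gap: 30.3
```

>>> servo_tool --commands '[[[0,0,0],0],[[0,0,0],0],[[0,0,0.5],0],[[0,0,1],0],[[0,0,1.5],0],[[0,0,2],0],[[0,0,2],0],[[0,0,2],0]]' --jaw 0

```text
t: 26.0
position: [477.2, 41.8, 74.1]
ee_rot: [3.14, 0.082, 0.0]
wrist_force: [0.6, 0.4, 0.3]
finger_gap: 0.1
```

Run:
```python
from h import *
o=get_obs(); im=get_image("wrist"); crop(im,56,0,456,300,"w15.png",2); print(o["position"],ang(o),o["finger_gap"],o["wrist_force"].round(1),o["moment"].round(2))
np.save("o15.npy",[*o["position"],*o["ee_rot"]])
im=get_image("scene"); crop(im,170,120,310,240,"s15.png",5)
im=get_image("top"); crop(im,220,120,350,220,"t15.png",6)
for l in ["keeper_handle","turn_stud"]: print(l,spot_in("scene",l)[:1],spot_in("top",l)[:1])
```

```text
[477.24933693  41.81875441  74.10165723] 2.981218431509335 0.08401704281748179 [0.6 0.4 0.3] [-0.01 -0.04  0.03]
keeper_handle [{'pixel': [259.4, 214.0], 'conf': 0.58}] []
turn_stud [{'pixel': [227.2, 233.0], 'conf': 0.62}] []
```

View pics/w15.png

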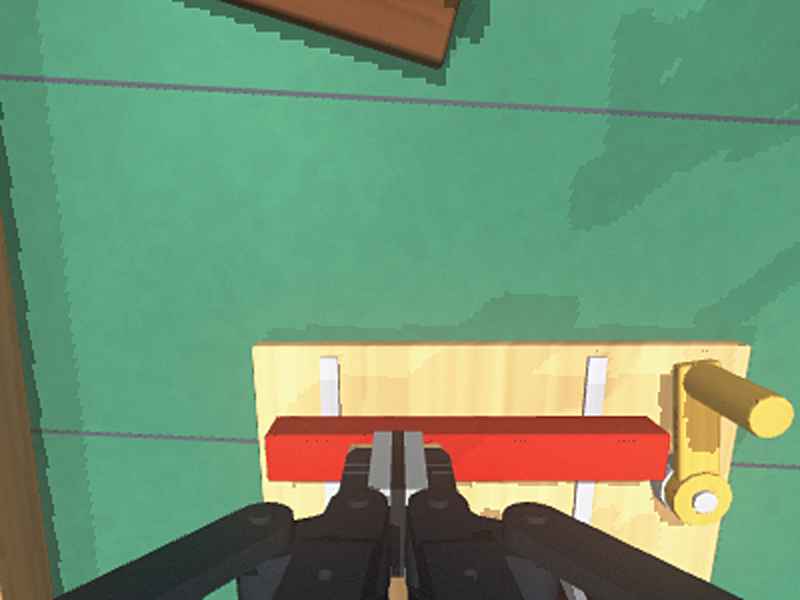

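View pics/s15.png

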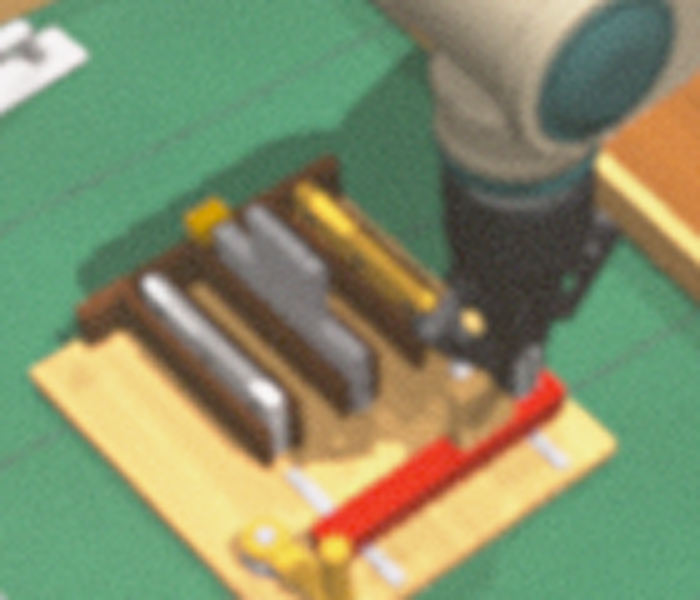

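View pics/t15.png

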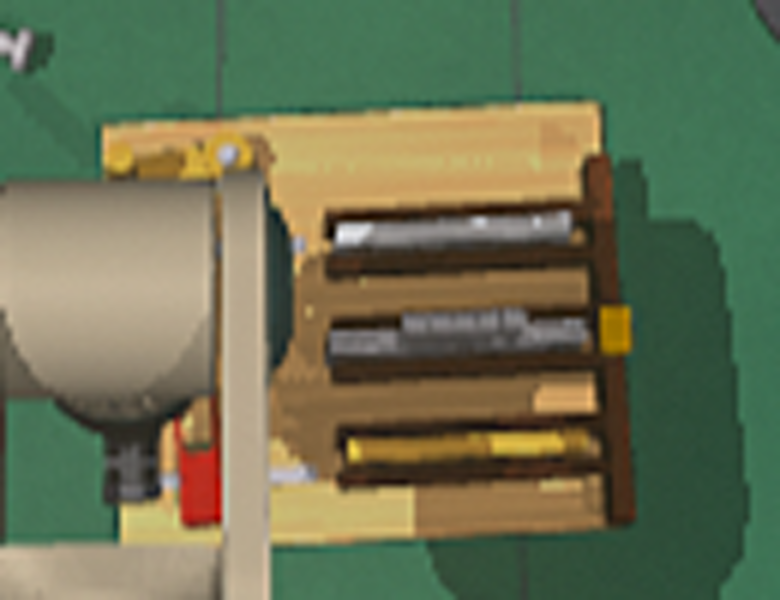

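```bash
cat >> h.py <<'E'
def relw(of,px,z,k=2,off=(56,0)):
    v=np.load(of); o={"position":v[:3],"ee_rot":v[3:]}; X=R.from_rotvec(o["ee_rot"]).as_matrix()
    P=atz("wrist",np.array(px)/k+np.array(off),z,o); return P.round(1),(X.T@(P-o["position"])).round(1)
E
python3 - <<'E'
from h import *
for nm,px,z in [("bar outer topL",(276,435),39),("bar outer topR",(668,432),39),("bar outer bot",(600,415),15),("bar inner top L",(270,481),39),("inner top R",(668,481),39),("handle top L",(353,446),84),("handle topR",(441,446),84),("stud top",(770,416),76),("pivot",(705,502),40),("stud base",(685,380),32),("base TL",(254,343),12),("base TR",(749,344),12)]:
    print(nm,*relw("o15.npy",px,z))
E
```

```text
bar outer topL [428.8  19.   39. ] [-49.6  20.3  35.1]
bar outer topR [590.3  28.7  39. ] [112.2  19.   35.1]
bar outer bot [571.2  26.2  15. ] [93.  20.5 59.1]
bar inner top L [426.1  -2.1  39. ] [-53.4  41.2  35.1]
inner top R [594.4   6.6  39. ] [115.1  41.2  35.1]
handle top L [463.6  35.6  84. ] [-14.    5.5  -9.9]
handle topR [492.2  37.1  84. ] [14.7  5.5 -9.9]
stud top [602.8  50.2  76. ] [125.8  -1.9  -1.9]
pivot [611.4  -1.9  40. ] [131.7  50.6  34.1]
stud base [597.   49.4  32. ] [119.9  -1.3  42.1]
base TL [413.4  51.   12. ] [-63.3 -12.5  62.1]
base TR [633.7  62.   12. ] [157.2 -12.   62.1]
```

>>> servo_tool --commands '[[[0,0,1],0],[[0,0,2],0],[[0,0,3],0],[[0,0,4],0],[[0,0,4.6],0],[[0,0,4.6],0],[[0,0.5,4.6],0],[[0,0.8,4.6],0]]'

```text
t: 27.35
position: [477.9, 33.4, 28.4]
ee_rot: [3.14, 0.081, 0.001]
wrist_force: [0.4, 0.4, -0.0]
finger_gap: 0.0
```

>>> servo_tool --commands '[[[0,0.5,0],0],[[0,1.1,0],0],[[0,1.7,0],0],[[0,2.3,0],0],[[0,2.9,0],0],[[0,3.4,0],0],[[0,3.8,0],0],[[0,4,0],0]]'

```text
t: 28.35
position: [479.7, -6.4, 28.0]
ee_rot: [3.14, 0.081, 0.0]
wrist_force: [1.7, 2.1, 1.3]
finger_gap: 0.2
```

Run:
```python
from h import *
o=get_obs(); im=get_image("wrist"); crop(im,56,0,456,300,"w16.png",2); print(o["position"],ang(o),o["finger_gap"],o["wrist_force"].round(1),o["moment"].round(2))
np.save("o16.npy",[*o["position"],*o["ee_rot"]])
im=get_image("scene"); crop(im,170,120,310,240,"s16.png",5)
```

```text
[479.70201258  -6.41042646  27.9631441 ] 2.9652312099817015 0.17020908864589496 [1.7 2.1 1.3] [ 0.31 -0.16  0.05]
```

View pics/w16.png

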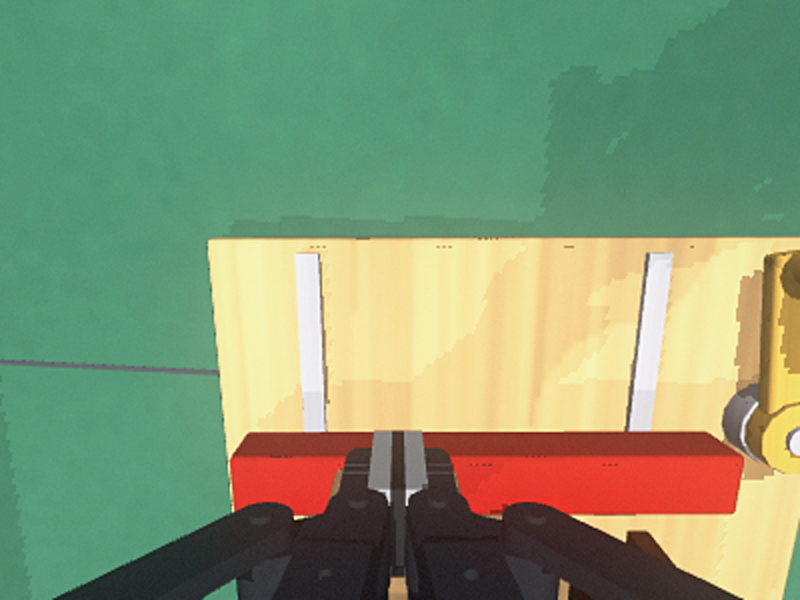

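View pics/s16.png

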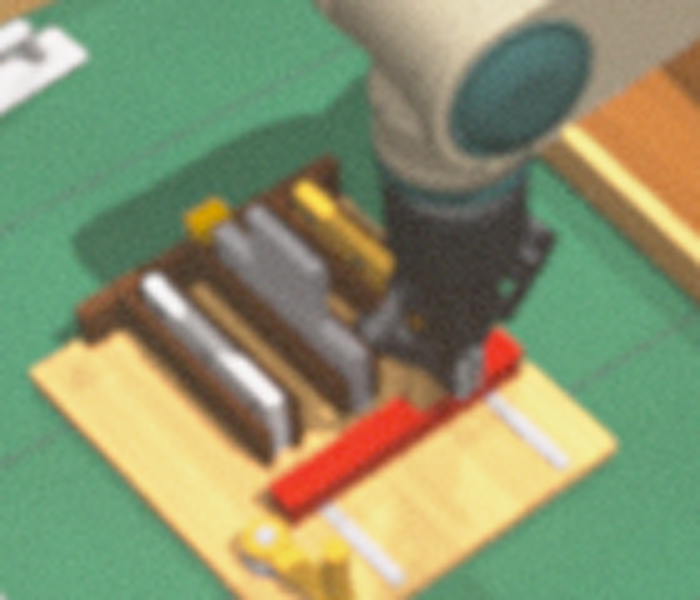

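Run:
```python
from h import *
for nm,px,z in [("outer top L",(236,459),39),("outer topR",(742,456),39),("inner L",(234,514),39),("inner R",(738,513),39),("base TL",(209,239),12)]:
    print(nm,*relw("o16.npy",px,z))
```

```text
outer top L [428.2 -18.6  39. ] [-52.    9.6 -11. ]
outer topR [592.5  -9.1  39. ] [112.5   8.5 -11. ]
inner L [427.  -38.8  39. ] [-54.3  29.6 -11. ]
inner R [595.7 -29.7  39. ] [114.7  29.3 -11. ]
base TL [413.2  49.4  12. ] [-63.6 -59.2  16. ]
```

>>> servo_tool --commands '[[[0,0.4,0],0],[[0,0.8,0],0],[[0,1.1,0],0],[[0,1.3,0],0],[[0,1.5,0],0],[[0,1.6,0],0],[[0,1.6,0],0],[[0,1.6,0],0]]'

```text
t: 29.45
position: [480.0, -18.6, 27.8]
ee_rot: [-3.134, -0.084, 0.002]
wrist_force: [-2.5, 18.4, 2.3]
finger_gap: 0.2
```

```bash
python3 -c "
from h import *
mv(606,50,88,3)"
```

```text
shift cm [12.94 -6.22 -5.99] yaw 0.1 | rows 2.5 0.00615552383575235 now [480.  -18.6  27.8] 3.07 t 29.45
```

>>> servo_tool --commands '[[[0,-1,0],0],[[0,-1.8,-0.5],0],[[0,-2,-2],0],[[0,-2,-4],0],[[1.5,-3,-6],0],[[6,-5,-6],0],[[10,-6.5,-6],0],[[12.9,-6.5,-6],0]]'

```text
t: 30.45
position: [607.6, 50.3, 89.2]
ee_rot: [3.14, 0.083, 0.002]
wrist_force: [-0.1, 0.4, -0.3]
finger_gap: -0.2
```

>>> servo_tool --commands '[[[0,0,0],0],[[0,0,0],0],[[0,0,0],0],[[0,0,0],0],[[0,0,0],0],[[0,0,0],0],[[0,0,0],0],[[0,0,0],0]]' --jaw 5

```text
t: 31.45
position: [605.9, 49.5, 87.9]
ee_rot: [3.14, 0.082, -0.0]
wrist_force: [-0.2, 0.5, -0.3]
finger_gap: 49.8
```

Run:
```python
from h import *
o=get_obs(); im=get_image("wrist"); crop(im,56,84,456,384,"w17.png",2); print(o["position"],ang(o),o["finger_gap"],o["wrist_force"].round(1),o["moment"].round(2))
np.save("o17.npy",[*o["position"],*o["ee_rot"]])
im=get_image("scene"); crop(im,170,120,310,240,"s17.png",5)
im=get_image("top"); crop(im,220,120,350,220,"t17.png",6)
```

```text
[605.93673818  49.50819487  87.93299151] 2.9783594587453717 49.829233707388376 [-0.2  0.5 -0.3] [-0.01 -0.01 -0.02]
```

View pics/w17.png

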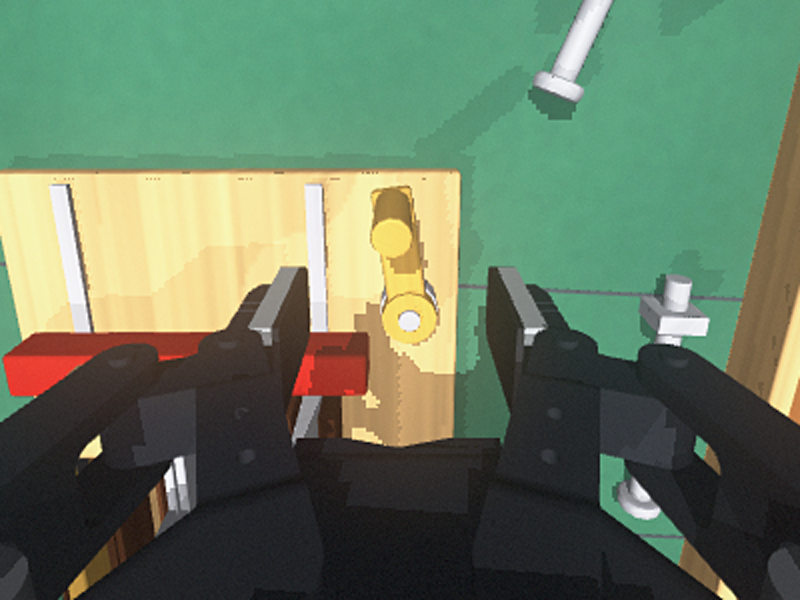

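View pics/s17.png

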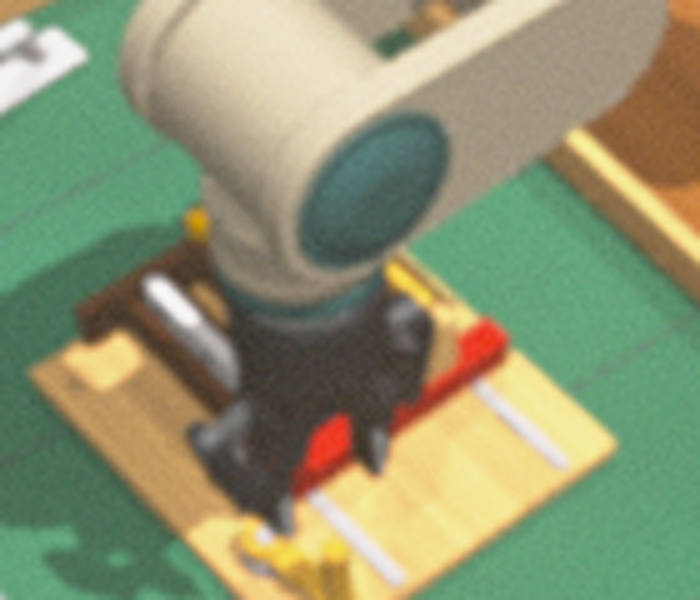

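View pics/t17.png

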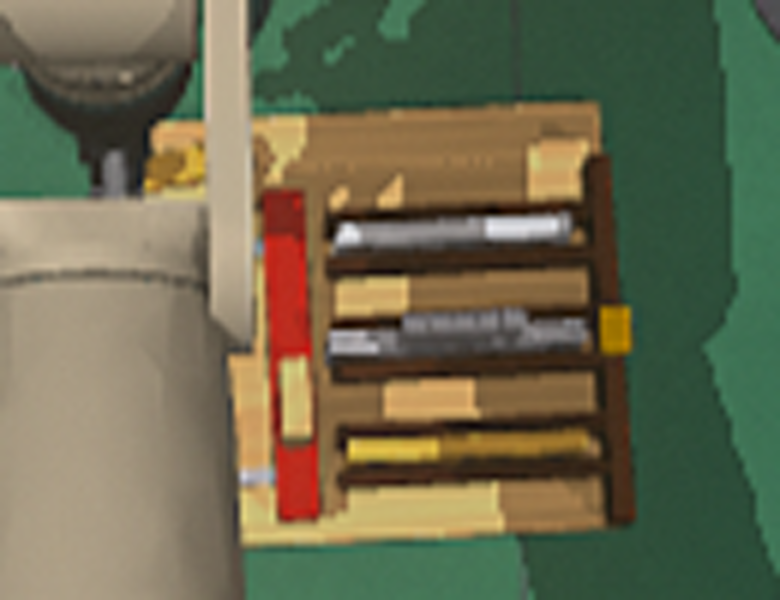

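Run:
```python
from h import *
for nm,px,z in [("stud top",(392,237),76),("stud base",(393,200),32),("pivot",(409,320),36),("pivot",(409,320),42),("keeper outer L",(12,333+24),39),("keeper outer R",(368,362),39),("inner L",(10,396),39),("keeper inner R",(368,394),39),("base TR",(460,171),12)]:
    print(nm,*relw("o17.npy",px,z,2,(56,84)))
```

```text
stud top [604.4  50.4  76. ] [-1.5 -0.9 11.9]
stud base [604.4  52.1  32. ] [-1.4 -2.6 55.9]
pivot [614.6  -3.6  36. ] [ 5.9 53.4 51.9]
pivot [ 6.143e+02 -4.000e-01  4.200e+01] [ 5.7 50.2 45.9]
keeper outer L [432.3 -30.4  39. ] [-177.6   70.7   49. ]
keeper outer R [596.7 -24.4  39. ] [-13.1  73.4  48.9]
inner L [428.5 -51.3  39. ] [-182.4   91.5   49. ]
keeper inner R [597.3 -41.5  39. ] [-13.3  90.4  48.9]
base TR [635.3  62.3  12. ] [ 30.  -11.3  75.9]
```

>>> servo_tool --commands '[[[-0.15,-0.17,1],0],[[-0.15,-0.17,2.2],0],[[-0.15,-0.17,3.4],0],[[-0.15,-0.17,4.6],0],[[-0.15,-0.17,5.6],0],[[-0.15,-0.17,6.4],0],[[-0.15,-0.17,6.8],0],[[-0.15,-0.17,6.8],0]]'

```text
t: 32.6
position: [604.4, 51.1, 19.9]
ee_rot: [3.14, 0.082, -0.0]
wrist_force: [-0.8, 0.5, 0.8]
finger_gap: 50.2
```

>>> servo_tool --commands '[[[0,0,0],0],[[0,0,0],0],[[0,0,0],0],[[0,0,0],0],[[0,0,0],0],[[0,0,0],0],[[0,0,0],0],[[0,0,0],0]]' --jaw 1

```text
t: 33.6
position: [604.7, 51.2, 20.6]
ee_rot: [-3.141, -0.082, -0.001]
wrist_force: [-2.4, 0.6, 5.3]
finger_gap: 14.0
```

Run:
```python
from h import *
o=get_obs(); im=get_image("wrist"); crop(im,56,84,456,384,"w18.png",2); print(o["position"],ang(o),o["finger_gap"],o["wrist_force"].round(1),o["moment"].round(2),o["t"])
for th in (7.5,15,25,35,45,55,65,75,85,90,93):
    r=np.radians(th); r0=np.radians(7.5); print(th,(5.5*np.array([-np.sin(r)+np.sin(r0),-np.cos(r)+np.cos(r0)])).round(2))
```

```text
[604.65116757  51.17650385  20.58590374] 2.9794777059626782 13.992556644919107 [-2.4  0.6  5.3] [ 0.09  0.31 -0.02] 33.6
7.5 [0. 0.]
15 [-0.71  0.14]
25 [-1.61  0.47]
35 [-2.44  0.95]
45 [-3.17  1.56]
55 [-3.79  2.3 ]
65 [-4.27  3.13]
75 [-4.59  4.03]
85 [-4.76  4.97]
90 [-4.78  5.45]
93 [-4.77  5.74]
```

View pics/w18.png

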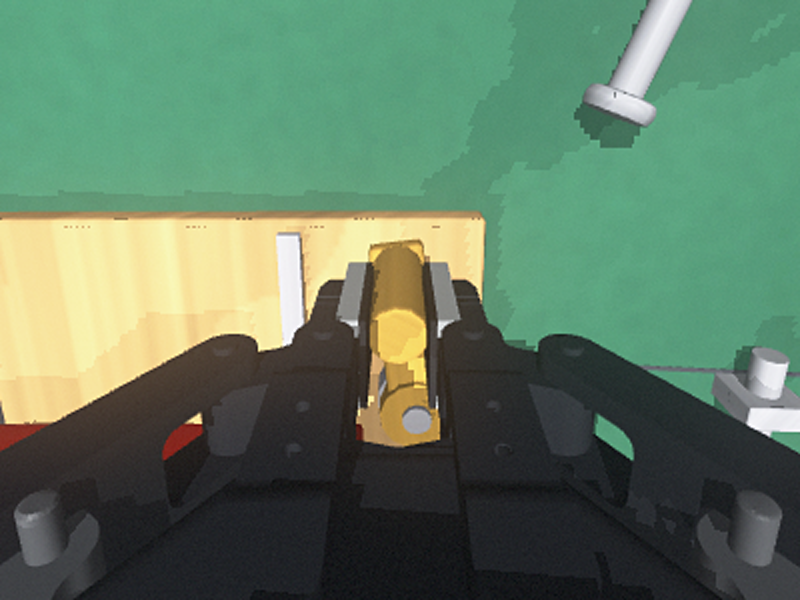

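>>> servo_tool --commands '[[[-0.5,0.1,-0.2],0],[[-1.05,0.25,-0.3],0],[[-1.6,0.45,-0.3],0],[[-2.1,0.75,-0.3],0],[[-2.6,1.05,-0.3],0],[[-3.05,1.45,-0.3],0],[[-3.45,1.85,-0.3],0],[[-3.8,2.3,-0.3],0]]'

```text
t: 34.65
position: [566.6, 27.1, 21.4]
ee_rot: [-3.138, -0.083, 0.003]
wrist_force: [1.5, 5.1, -6.9]
finger_gap: 14.3
```

Run:
```python
from h import *
o=get_obs(); im=get_image("wrist"); crop(im,56,84,456,384,"w19.png",2); print(o["position"],ang(o),o["finger_gap"],o["wrist_force"].round(1),o["moment"].round(2),o["t"])
```

```text
[566.60148705  27.06762577  21.44808687] 3.024492572661448 14.322594113234926 [ 1.5  5.1 -6.9] [ 0.87 -0.14  0.2 ] 34.65
```

View pics/w19.png

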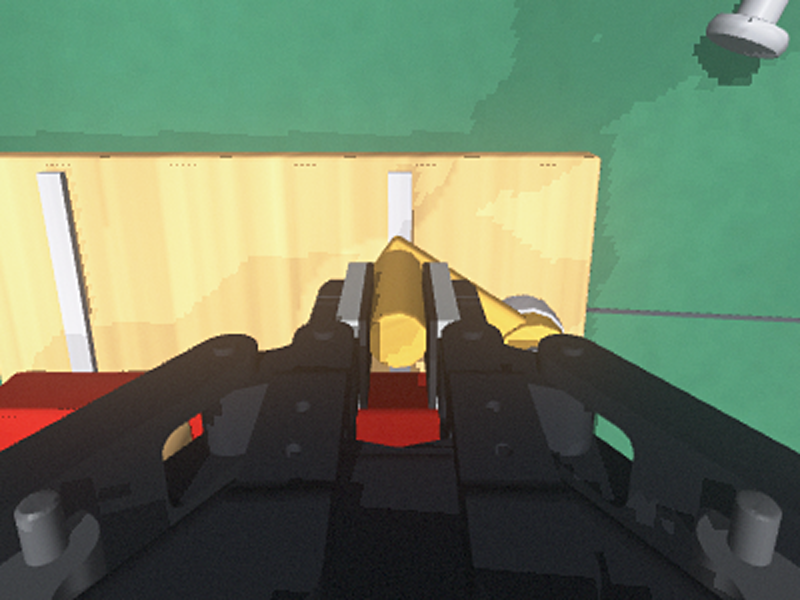

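>>> servo_tool --commands '[[[-0.3,0.5,0],0],[[-0.55,1,0.1],0],[[-0.75,1.55,0.1],0],[[-0.9,2.1,0.1],0],[[-0.95,2.65,0.1],0],[[-1,3.15,0.1],0],[[-1,3.4,0.1],0],[[-1,3.4,0.1],0]]'

```text
t: 35.7
position: [559.2, -8.9, 21.6]
ee_rot: [3.14, 0.08, -0.001]
wrist_force: [2.9, -1.0, -10.0]
finger_gap: 13.9
```

Run:
```python
from h import *
o=get_obs(); im=get_image("wrist"); crop(im,56,84,456,384,"w20.png",2); print(o["position"],ang(o),o["finger_gap"],o["wrist_force"].round(1),o["moment"].round(2),o["t"])
im=get_image("scene"); crop(im,170,120,310,240,"s20.png",5)
```

```text
[559.19528245  -8.92596083  21.59397828] 2.9232984144875425 13.946520097668934 [  2.9  -1.  -10. ] [-0.14 -0.51 -0.23] 35.7
```

View pics/w20.png

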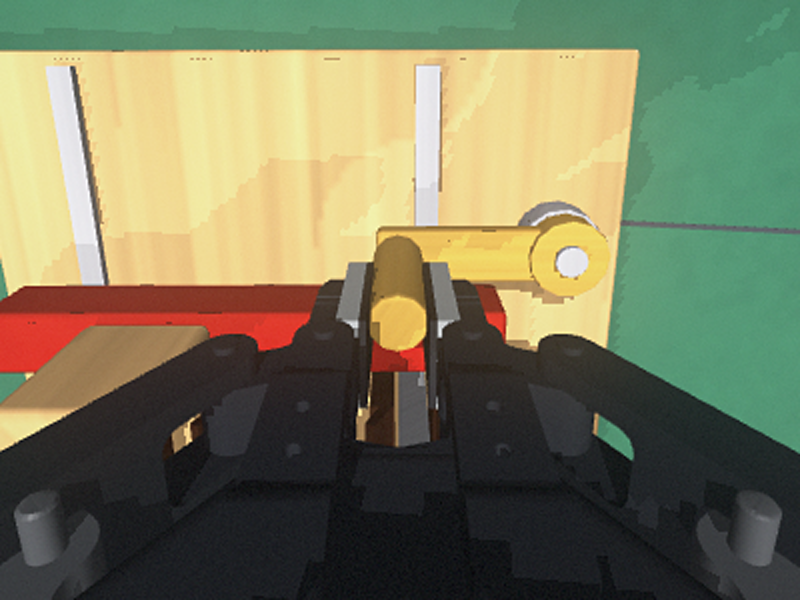

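>>> servo_tool --commands '[[[0,0.1,0.2],0],[[0,0.2,0.2],0],[[0,0.3,0.2],0],[[0,0.4,0.2],0],[[0,0.5,0.2],0],[[0,0.5,0.2],0],[[0,0.5,0.2],0],[[0,0.5,0.2],0]]'

```text
t: 36.8
position: [559.2, -9.1, 21.4]
ee_rot: [-3.134, -0.085, 0.001]
wrist_force: [-5.2, 16.4, 3.5]
finger_gap: 13.9
```

>>> servo_tool --commands '[[[0,-0.4,0],0],[[0,-0.4,0],0],[[0,-0.4,0],0],[[0,-0.4,0],0],[[0,-0.4,0],0],[[0,-0.4,0],0],[[0,-0.4,0],0],[[0,-0.4,0],0]]' --jaw 3.5

```text
t: 37.8
position: [559.4, -9.3, 20.0]
ee_rot: [3.14, 0.082, -0.0]
wrist_force: [-0.4, 0.3, -1.1]
finger_gap: 35.0
```

>>> servo_tool --commands '[[[0,0,-0.5],0],[[0,0,-1.2],0],[[0,0,-2.2],0],[[0,0,-3.5],0],[[0,0,-5],0],[[0,0,-7],0],[[0,0,-9],0],[[0,0,-11],0]]'

```text
t: 38.8
position: [559.6, -9.3, 131.7]
ee_rot: [3.14, 0.082, 0.002]
wrist_force: [0.4, 0.3, -0.5]
finger_gap: 35.2
```

>>> servo_tool --commands '[[[-1,-5,-3],0],[[-3,-11,-5],0],[[-5,-17,-6],0],[[-7,-23,-7],0],[[-8,-27,-7],0],[[-8,-28,-7],0],[[-8,-28,-7],0],[[-8,-28,-7],0]]'

```text
t: 39.8
position: [465.5, 264.9, 200.0]
ee_rot: [3.14, 0.079, -0.0]
wrist_force: [0.0, -0.5, -0.1]
finger_gap: 35.0
```

Run:
```python
from h import *
o=get_obs(); print(o["position"],o["finger_gap"],o["wrist_force"].round(1),o["t"])
im=get_image("scene"); crop(im,170,120,310,240,"s21.png",5)
im=get_image("top"); crop(im,220,120,350,220,"t21.png",6)
im=get_image("wrist"); crop(im,56,84,456,384,"w21.png",2)
```

```text
[465.52889446 264.93444842 200.00273062] 35.036826539847645 [ 0.  -0.5 -0.1] 39.8
```

View pics/s21.png

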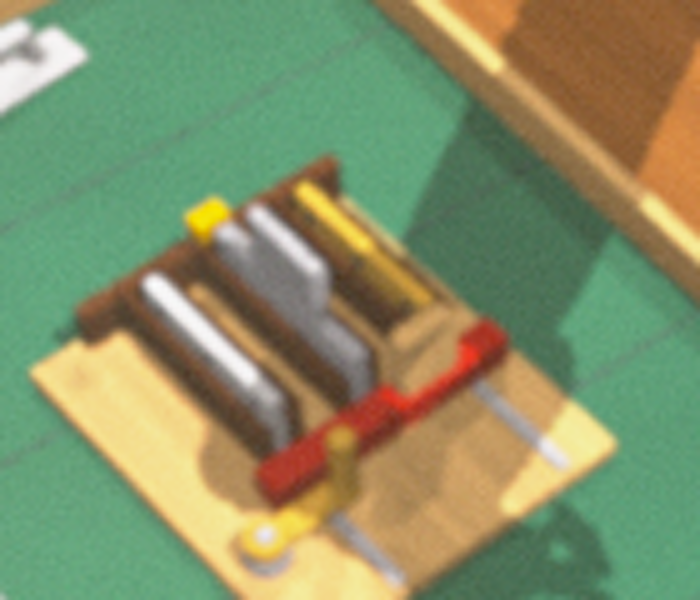

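View pics/t21.png

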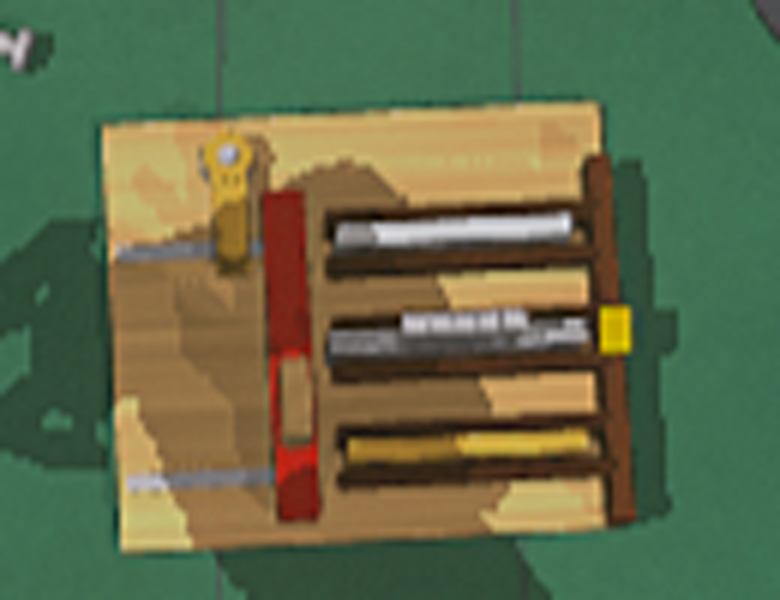

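Run:
```python
from h import *
a=np.radians(2.95); ex=np.array([np.cos(a),np.sin(a),0]);ey=np.array([-np.sin(a),np.cos(a),0])
B=np.array([515.8,-121,0])
def pr(n,x,y,z,off,k): return ((proj(n,B+ex*x+ey*y+[0,0,z])-off)*k).round(0)[0].tolist()
for nm,x,y,z in [("hinge +y end",0,65,62),("hinge -y end",0,-65,62),("barrel +",0,30,107),("barrel -",0,-30,107),("stop inner",0,-72,51),("stop outer",0,-85,51),("keeper in +x",85,74,39),("keeper out",85,96,39),("base c1",130,177,12),("base c2",130,-85,12),("base c3",-95,177,12),("tab",0,-78,59)]:
    print(nm,pr("top",x,y,z,[220,120],6),pr("scene",x,y,z,[170,120],5))
im=cv2.imread("pics/t21.png"); cv2.imwrite("pics/t21z.png",cv2.resize(im[280:420,300:660],None,fx=2.2,fy=2.2))
```

```text
hinge +y end [331.0, 342.0] [356.0, 354.0]
hinge -y end [590.0, 330.0] [217.0, 222.0]
barrel + [407.0, 323.0] [313.0, 265.0]
barrel - [530.0, 318.0] [248.0, 204.0]
stop inner [601.0, 333.0] [212.0, 228.0]
stop outer [627.0, 332.0] [199.0, 216.0]
keeper in +x [303.0, 187.0] [248.0, 468.0]
keeper out [260.0, 189.0] [272.0, 492.0]
base c1 [101.0, 124.0] [301.0, 660.0]
base c2 [599.0, 101.0] [26.0, 369.0]
base c3 [119.0, 551.0] [614.0, 441.0]
tab [615.0, 330.0] [205.0, 213.0]
```

View pics/t21z.png

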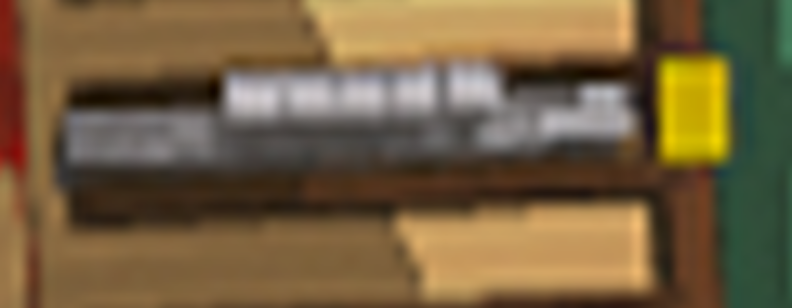

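View pics/w21.png

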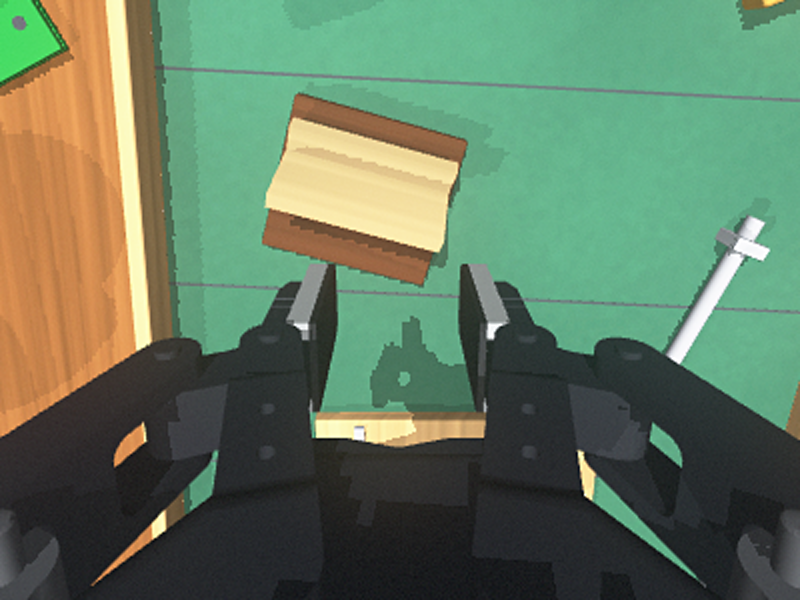

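```bash
python3 -c "
from plant import *
print(get_obs()['t']); print(hand_in())"
```

```text
39.95
the job is handed in; nothing more can be done
None
```

I handed the job in at 40 s. The steel hinge is in the yellow-tab slot, the red keeper is home, and the brass turn is swung behind it.

**What I did**
- **Hinge:** I swung it upright off the rest with the fingers, gripped it by the neck, and lowered it into the slot on its long edge, barrel up.
- **Keeper:** I pushed it by its handle until it met its end stop, at about 18 N.
- **Turn:** I gripped the stud and carried it round until it met its end stop, at about 16 N.

**Last checks**
- **Hinge position:** the wrist picture puts the hinge's long edge 8–12 mm above the drawer floor; the slot floor is at 12 mm. The top view puts both hinge ends within about 1 mm of centred in the slot.
- **Keeper position:** the picture puts its inner face at rack y of about 75 mm, against 74 mm when fully home.
- **Turn position:** in the top view it points along the rack's -x, behind the keeper.
- **Rest of the drawer:** both plates stand in their slots, and the robot was clear of everything at hand-in.

**What disagreed**
- The fingertips sat about 30–40 mm behind the reported tool point, both in the pictures and by contact. Because of this my first push landed on top of the barrel, at about 19 N, and shifted the hinge slightly on the rest. I then worked about 45 mm lower and used the seen fingertips and contact instead.
- When I let go of the hinge, the jaws stopped at 16 mm with about 6 N of sideways force. I took this to be the fingers touching the flared lips of the slot; they came free on lifting and the hinge stayed put.

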